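# Weigh out the medicine cartons and close the dispatch case

### The job

The white medicine cartons standing on the table look alike, but some are full and some are empty: feel by lifting which is which. Slide the dispatch case's cover open, put every full carton into the case's compartment and every empty one into the low open tray; only when all are sorted, slide the cover fully shut against its stop, and last swing the keeper bar across it until it snaps home. Leave the other things on the table where they are.

Things in the scene. Friction and masses are not known exactly. Their poses are not given: they have to be found in the camera images.
- case: Dispatch case, grey plastic, fixed. Origin: centre of its open compartment, at table height; x points away from the robot (give or take its yaw), y left, z up. Compartment inside 130 (x) by 230 (y) mm, walls 6 thick, tops at z 69 (front wall 70, with a stop strip to z 79), no dividers. Behind it (x 71 to 207) a solid deck, top z 69, where the cover parks.
- compartment (a point): Centre of the compartment's floor, 5 mm above the table, axes as the case's. Room for three cartons side by side along y, each with its 60 mm side along y. A carton fits below the cover whichever way it lies.
- cover (a joint): Flat aluminium cover, 142 x 232 x 5 mm, sliding along the case's x at z 70 to 75: 0 = fully shut against the front stop, 0.136 m = fully open (compartment wholly free); grows away from the robot. Friction about 2 N, stays where left.
- cover_tab (a point): Centre of the top of the cover's black upright tab: 12 mm (case x) by 50 mm (case y), 28 mm tall (z 75 to 103 above the table). In the case's frame it is at x = -0.025 + joint cover, y = 0.
- keeper (a joint): Steel keeper bar, 14 wide, z 79 to 87, on an upright hinge: 0 = shut, lying along the case's -y across the cover just behind its tab; grows as it opens, anticlockwise from above (1.57: along the case's +x, clear of the compartment); greatest 1.8. Light friction; a sprung ball resists from about 0.4 to 0.2 rad (some 4 N at the pin), then snaps the bar to 0 and holds it.
- keeper_pin (a point): Centre of the top of the bar's upright round black pin, 14 mm across, 30 mm tall (z 87 to 117), 90 mm from the hinge axis; the bar goes on 75 mm beyond it. Black hinge bracket on the case: x -50 to 30, y 121 to 179, top z 67.
- keeper_hinge (a point): Hinge axis of the keeper bar, at the bar's top (z 87); in the case's frame at x -0.010, y 0.140.
- empties: Low open white plastic tray for empty cartons, fixed, on the robot's right; outside 230 (its x) x 125 (its y) x 45 tall, walls and floor 4 mm. Origin at the centre of its underside.
- carton_a: Plain white medicine carton with a grey band, 42 (its x) x 60 (its y) x 50 (its z) mm; origin at its centre, so 25 mm above what it stands on. All the cartons look alike; a full one (glass vials) weighs 0.2 to 0.29 kg, an empty one 0.03 to 0.05 kg, and only its weight tells. Stands loose on the table; may be absent.
- carton_b: Plain white medicine carton with a grey band, 42 (its x) x 60 (its y) x 50 (its z) mm; origin at its centre, so 25 mm above what it stands on. All the cartons look alike; a full one (glass vials) weighs 0.2 to 0.29 kg, an empty one 0.03 to 0.05 kg, and only its weight tells. Stands loose on the table; may be absent.
- carton_c: Plain white medicine carton with a grey band, 42 (its x) x 60 (its y) x 50 (its z) mm; origin at its centre, so 25 mm above what it stands on. All the cartons look alike; a full one (glass vials) weighs 0.2 to 0.29 kg, an empty one 0.03 to 0.05 kg, and only its weight tells. Stands loose on the table; may be absent.
- carton_d: Plain white medicine carton with a grey band, 42 (its x) x 60 (its y) x 50 (its z) mm; origin at its centre, so 25 mm above what it stands on. All the cartons look alike; a full one (glass vials) weighs 0.2 to 0.29 kg, an empty one 0.03 to 0.05 kg, and only its weight tells. Stands loose on the table; may be absent.
- carton_e: Plain white medicine carton with a grey band, 42 (its x) x 60 (its y) x 50 (its z) mm; origin at its centre, so 25 mm above what it stands on. All the cartons look alike; a full one (glass vials) weighs 0.2 to 0.29 kg, an empty one 0.03 to 0.05 kg, and only its weight tells. Stands loose on the table; may be absent.
- carton_f: Plain white medicine carton with a grey band, 42 (its x) x 60 (its y) x 50 (its z) mm; origin at its centre, so 25 mm above what it stands on. All the cartons look alike; a full one (glass vials) weighs 0.2 to 0.29 kg, an empty one 0.03 to 0.05 kg, and only its weight tells. Stands loose on the table; may be absent.
- blisters_1: Bystander, loose: small bundle of brown blister strips with a rubber band, 55 x 24 x 25 tall, lying among the cartons (mm); leave it alone.
- blisters_2: Bystander, loose: bundle of amber blister packs, 100 x 50 x 20 tall, beyond the cartons (mm); leave it alone.
- blisters_3: Bystander, loose: tall bundle of brown blister packs, 100 x 50 x 45 tall, on the robot's side of the table (mm); leave it alone.
- flat_carton: Bystander, loose: flat white and yellow medicine carton, 50 x 110 x 22 tall (mm); leave it alone.
- tape_roll: Bystander, loose: roll of clear packing tape lying flat, 90 across, 45 tall (mm); leave it alone.
- water_bottle: Bystander, loose: water bottle, 66 across, 190 tall, at the far left (mm); leave it alone.
- notebook: Bystander, loose: paper notebook, 150 x 210 x 12 tall, at the near left (mm); leave it alone.
There are look-alikes about, which are no part of the job. What is shaped like the carton_f but black, blue or yellow is not meant.

How it is judged:
On the way, in this order (a step that is already met when the one before it is completed fails the run):
1. every full carton lies in the case's compartment and every empty one in the low tray ((((x of carton_a in the frame of case between -0.06 and 0.06 m and y of carton_a in the frame of case between -0.112 and 0.112 m and z of carton_a in the frame of case between 0.02 and 0.047 m) and contact force between carton_a and case above 1.2 N) or ((x of carton_a in the frame of empties between -0.112 and 0.112 m and y of carton_a in the frame of empties between -0.058 and 0.058 m and z of carton_a in the frame of empties between 0.015 and 0.09 m) and not (contact force between carton_a and empties above 1.2 N))) and (((x of carton_b in the frame of case between -0.06 and 0.06 m and y of carton_b in the frame of case between -0.112 and 0.112 m and z of carton_b in the frame of case between 0.02 and 0.047 m) and contact force between carton_b and case above 1.2 N) or ((x of carton_b in the frame of empties between -0.112 and 0.112 m and y of carton_b in the frame of empties between -0.058 and 0.058 m and z of carton_b in the frame of empties between 0.015 and 0.09 m) and not (contact force between carton_b and empties above 1.2 N))) and (((x of carton_c in the frame of case between -0.06 and 0.06 m and y of carton_c in the frame of case between -0.112 and 0.112 m and z of carton_c in the frame of case between 0.02 and 0.047 m) and contact force between carton_c and case above 1.2 N) or ((x of carton_c in the frame of empties between -0.112 and 0.112 m and y of carton_c in the frame of empties between -0.058 and 0.058 m and z of carton_c in the frame of empties between 0.015 and 0.09 m) and not (contact force between carton_c and empties above 1.2 N))) and (((x of carton_d in the frame of case between -0.06 and 0.06 m and y of carton_d in the frame of case between -0.112 and 0.112 m and z of carton_d in the frame of case between 0.02 and 0.047 m) and contact force between carton_d and case above 1.2 N) or ((x of carton_d in the frame of empties between -0.112 and 0.112 m and y of carton_d in the frame of empties between -0.058 and 0.058 m and z of carton_d in the frame of empties between 0.015 and 0.09 m) and not (contact force between carton_d and empties above 1.2 N))) and (((x of carton_e in the frame of case between -0.06 and 0.06 m and y of carton_e in the frame of case between -0.112 and 0.112 m and z of carton_e in the frame of case between 0.02 and 0.047 m) and contact force between carton_e and case above 1.2 N) or ((x of carton_e in the frame of empties between -0.112 and 0.112 m and y of carton_e in the frame of empties between -0.058 and 0.058 m and z of carton_e in the frame of empties between 0.015 and 0.09 m) and not (contact force between carton_e and empties above 1.2 N))) and (((x of carton_f in the frame of case between -0.06 and 0.06 m and y of carton_f in the frame of case between -0.112 and 0.112 m and z of carton_f in the frame of case between 0.02 and 0.047 m) and contact force between carton_f and case above 1.2 N) or ((x of carton_f in the frame of empties between -0.112 and 0.112 m and y of carton_f in the frame of empties between -0.058 and 0.058 m and z of carton_f in the frame of empties between 0.015 and 0.09 m) and not (contact force between carton_f and empties above 1.2 N)))), for 0.2 s.
2. the cover is slid fully shut (all of step 1 and value of joint cover below 0.004 m), for 0.2 s.
3. the keeper bar is swung shut into its detent over the shut cover (all of step 2 and value of joint keeper below 0.06 rad), for 0.2 s.
At the end, for the whole second after the job is handed in: Every full carton lies within the case's compartment below the cover and every empty one within the low tray, all at rest (a full carton rests with over 1.2 N, an empty one with less); the cover is shut to within 4 mm of its stop and the keeper bar is in its detent (within 0.06 rad of shut) (all of step 3 and linear speed of each of carton_a, carton_b, carton_c, carton_d, carton_e, carton_f below 0.03 m/s); the robot touches nothing.
It fails at once if a bystander (blister bundle, flat carton, tape roll, bottle or notebook) is pushed more than 6 cm from its place (distance of any of blisters_1, blisters_2, blisters_3, flat_carton, tape_roll, water_bottle, notebook from where it was at the start of the episode above 0.06 m).
Of carton_a, carton_b, carton_c, carton_d, carton_e, carton_f only 4 to 6 are there at a start; the rules pass over those that are not, and their reading is None.
At some moment in a run one of carton_a, carton_b, carton_c, carton_d, carton_e, carton_f may be knocked a few centimetres aside while the robot is not near it.
Once in a run the grip may slacken for a moment while it holds something.
It also fails if it takes over 210 s, if anything falls off the work surface, if the arm or the gripper's body presses on something with over 40 N, if the wrist force passes 120 N, or if a joint passes its speed limit or range.

### The arm

A 6-joint arm with a two-finger parallel gripper is mounted at the origin on the work surface. World frame = base frame: x ahead of the robot, y to its left, z up, the work surface at z = 0. Lengths are in m, angles in rad, forces in N, time in s.
With the tool pointing down it reaches from about 0.35 to 0.975 m from the base axis. Payload 17.4 kg.
Tool frame: the origin (TCP) lies where the fingers leave the gripper's body, on its centre line; the fingertips stand 73 mm ahead of it and the grasp point (between the pads) lies 54 mm ahead of it; z points along the fingers, y is the line along which they close (so a half turn about z gives the same grasp; the last joint's range is limited). The gripper opens to 85 mm and grips with 20 to 120 N. Pads are 22 mm wide; open, the fingers measure 114 mm over their backs; the gripper's body (76 mm by 85 mm) begins 54 mm behind the grasp point. The pads swing forward as they close: fully open they stand 13 mm farther back than shut.
Start: joints at [-1.277, 0.116, 1.442, -0, 1.584, -0.038], TCP at [0.22, -0.638, 0.304] pointing down, gripper open.
Joint ranges: [-2.83, 2.83], [-0.83, 2.19], [0.07, 2.5], [-1.14, 4.28], [0.01, 3], [-2.97, 2.97]. Speed limits (rad/s): [1.89, 1.89, 2.22, 3.14, 3.14, 3.14].

### API

Orientations are given as a unit quaternion [x, y, z, w].
In Python, from workcell import sense, cams, hand_in gives the robot as it stands.
- The arm moves only by the tool move_arm, never from a script. Its argument "steps" is a list of rows, each a list of 7 numbers: the turn, a rotation vector about the tool's x, y, z each as a share of 2 pi rad, from -1 to 1, then the shift along the tool's x, y, z each as a share of 10 cm, from -1 to 1, then the opening, from 0 (shut) to 1 (fully open). A call has 1 to 10 rows; each row is the pose to reach, as a shift and turn from the pose commanded when the call began, along the tool's axes at that moment, turning the shorter way round; what a row does not reach only later rows make up. A row lasts 1/10 s, in which the tool goes at most 50 mm and 8.59 degrees, less where a joint would pass 70% of its speed; a pose out of reach is approached as far as the arm can. A call with a number of a shift or a turn outside -1 to 1 is refused whole. A call with a gripper value outside its range is refused whole. The fingers move at their own pace and stop on an object; the grip force is fixed at half the most. Time passes only in rows, so rows that repeat a pose let the fingers close. It gives the time, the measured TCP pose, the force, the opening and the grip force at its end, in the units of the state.
- sense(): the state, without advancing time (a new reading comes with each control period).
- cams.snapshot(name): name is "side" or "top" or "wrist"; returns the picture (480x640x3 uint8, red, green, blue); there is no depth.
- cams.camera_params(name): a dict with "intrinsics" (3x3 intrinsics, pixels), "rvec" (rotation vector, rad) and "tvec" (3), from world to camera coordinates, as OpenCV has them. Camera axes: x right, y down, z forward; pixel columns grow to the right and rows downward; lengths in m; the calibration is good to about 2 mm. The wrist camera is an equidistant fisheye: a pixel r from the principal point sees the ray r / f radians off the axis. A picture is of the moment at which its call begins: read the wrist's pose just before it. camera_params takes no time and is no camera call; for the wrist camera it gives the pose at the moment of the call.
- hand_in(): hands the job in; it is judged then, once.
The state is a dict: "time": time; "joints": joint angles; "qvel": joint speeds; "effort": joint torques, N m; "tool_pos": TCP position; "ee_rot": TCP orientation; "force": force on the tool from outside, world axes, zero at the start; "ft_torque": the same for the moment, N m; "gripper_width": finger opening in m; "finger_force": force on a finger pad.
Only numpy, scipy, OpenCV 4.12 (cv2) and the standard library are available. Lean on these libraries where they do the work, as an engineer would, in place of code of your own. Each camera call takes 0.05 s, during which the arm holds its last target. There are 200 camera calls.

## Working session

There is one attempt and no reset: what is moved stays moved. The work goes in short steps, Python scripts to look and compute and a tool call to move; the robot and the scene stay as the last step left them, time stands still between calls to the robot, and variables do not carry over. Pictures are saved under pics/ and viewed, at most 18 in all, crops included, and the job is handed in when it is done.

Besides the shell and the picture viewer there is one more tool, called after "Call:" by a JSON object that holds its "name" and its "arguments". move_arm: Moves the arm, as the interface text tells. Shift numbers are shares of 10 cm and turn numbers shares of 2 pi rad, none past 1 either way. Its arguments: {"type":"object","properties":{"steps":{"type":"array"}},"required":["steps"]}

```bash
ls; mkdir -p pics; python3 - <<'E'
from workcell import sense,cams
import cv2
s=sense();print({k:s[k] for k in('time','tool_pos','ee_rot','force','gripper_width')})
for n in('top','side'):
    p=cams.camera_params(n);print(n,p)
    cv2.imwrite(f'pics/{n}0.png',cams.snapshot(n)[:,:,::-1])
E
```

```text
pics
{'time': 0.0, 'tool_pos': array([ 0.21982016, -0.6380862 ,  0.30319408]), 'ee_rot': array([ 9.86271785e-01,  1.65129237e-01, -6.66974674e-05, -5.45048660e-04]), 'force': array([-0.04366053,  0.28841745, -0.38427042]), 'gripper_width': 0.08522953558710254}
top {'intrinsics': array([[506.40097837,   0.        , 323.94372224],
       [  0.        , 506.40097837, 238.89461166],
       [  0.        ,   0.        ,   1.        ]]), 'rvec': array([ 2.13444375, -2.12329543,  0.16512104]), 'tvec': array([0.00573817, 0.53099892, 1.34316382])}
side {'intrinsics': array([[604.2948683 ,   0.        , 319.87467467],
       [  0.        , 604.2948683 , 241.91218306],
       [  0.        ,   0.        ,   1.        ]]), 'rvec': array([ 0.37241634, -2.80785026,  1.12770553]), 'tvec': array([0.50189994, 0.18408692, 1.55297256])}
```

View pics/top0.png

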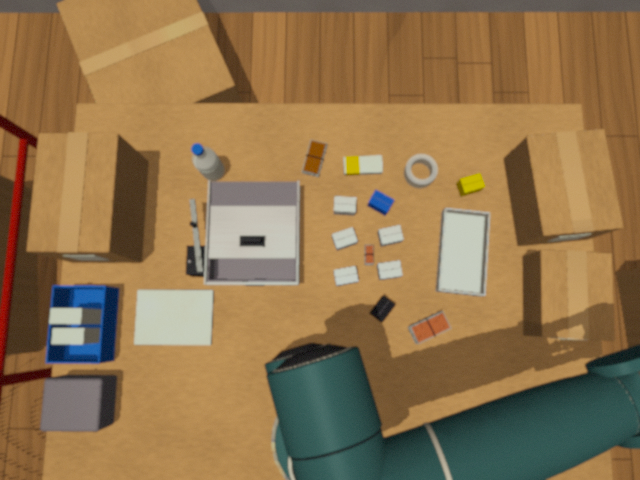

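View pics/side0.png

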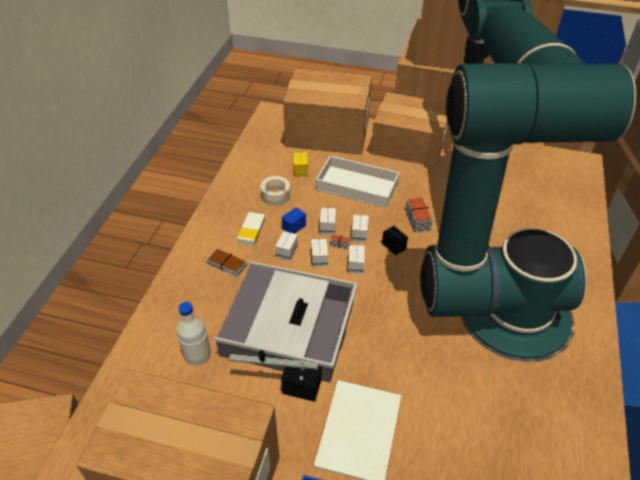

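Top view: five white cartons at about (345,205), (345,238), (390,235), (346,276), (390,270). The tray is around (465,252), the case around (252,232) with its tab at (252,241), and the keeper hinge is near (195,262). Decoys are blue, yellow and black.

```bash
cat > h.py <<'E'
import numpy as np,cv2
from workcell import sense,cams
from scipy.spatial.transform import Rotation as R
def cam(n):
    p=cams.camera_params(n);return p['intrinsics'],cv2.Rodrigues(p['rvec'])[0],np.array(p['tvec'])
def px2w(n,uv,z,c=None):
    K,Rm,t=c or cam(n); uv=np.atleast_2d(np.float64(uv))
    if n=='wrist':
        d=(uv-K[:2,2])/[K[0,0],K[1,1]];r=np.linalg.norm(d,axis=1)[:,None]+1e-12
        ray=np.c_[d/r*np.sin(r),np.cos(r)]
    else: ray=np.c_[uv,np.ones(len(uv))]@np.linalg.inv(K).T
    ray=ray@Rm; C=-Rm.T@t
    return (C+ray*((z-C[2])/ray[:,2])[:,None])[:,:2]
def w2px(n,X,c=None):
    K,Rm,t=c or cam(n);x=np.atleast_2d(X)@Rm.T+t
    x=x@K.T;return x[:,:2]/x[:,2:]
def local(p,yaw=None):
    """world point -> tool-axis shift (shares of 10cm) from present pose"""
    s=sense();r=R.from_quat(s['ee_rot']);return r.inv().apply(np.array(p)-s['tool_pos'])*10
E
python3 - <<'E'
from h import *
im=cams.snapshot('top');cv2.imwrite('pics/t1.png',im[:,:,::-1])
c=cam('top');print('C',-c[1].T@c[2])
hsv=cv2.cvtColor(im,cv2.COLOR_RGB2HSV)
roi=np.zeros(im.shape[:2],np.uint8);roi[190:300,320:415]=1
for th in(110,):
    m=((hsv[:,:,1]<45)&(hsv[:,:,2]>th)).astype(np.uint8)*roi
    m=cv2.morphologyEx(m,cv2.MORPH_CLOSE,np.ones((3,3)))
    for q in cv2.findContours(m,0,2)[0]:
        if cv2.contourArea(q)<100: continue
        (u,v),wh,a=cv2.minAreaRect(q)
        b=cv2.boxPoints(((u,v),wh,a));w=px2w('top',b,.05,c)
        print(np.round([u,v,*wh,a],1),px2w('top',[u,v],.05,c).round(4),np.linalg.norm(w-np.roll(w,1,0),axis=1).round(4))
crop=lambda x0,y0,x1,y1,k:cv2.resize(im[y0:y1,x0:x1],None,fx=k,fy=k,interpolation=cv2.INTER_CUBIC)[:,:,::-1]
cv2.imwrite('pics/case.png',crop(180,170,310,300,4.5))
cv2.imwrite('pics/right.png',crop(325,190,500,305,4.5))
print([im[v,u] for u,v in[(345,205),(345,200),(465,250),(250,265),(345,212)]])
E
```

```text
C [ 0.30064442 -0.00869688  1.41266384]
[345.7 275.3  16.2  22.9  79.4] [[ 0.4307 -0.0508]] [0.0436 0.0618 0.0436 0.0615]
[389.4 269.6  16.1  23.2  81.3] [[ 0.4469 -0.1685]] [0.0435 0.0628 0.0435 0.0625]
[344.5 238.   16.1  22.5  71.6] [[ 0.5327 -0.0476]] [0.0445 0.0616 0.0446 0.0613]
[390.2 234.7  16.5  22.8  76. ] [[ 0.5424 -0.1722]] [0.0454 0.0626 0.0455 0.0623]
[344.5 204.5  17.   21.   90. ] [[ 0.6265 -0.0477]] [0.0481 0.0581 0.0481 0.0578]
[array([197, 199, 187], dtype=uint8), array([198, 199, 187], dtype=uint8), array([197, 203, 189], dtype=uint8), array([134, 125, 123], dtype=uint8), array([131, 129, 119], dtype=uint8)]
```

View pics/case.png

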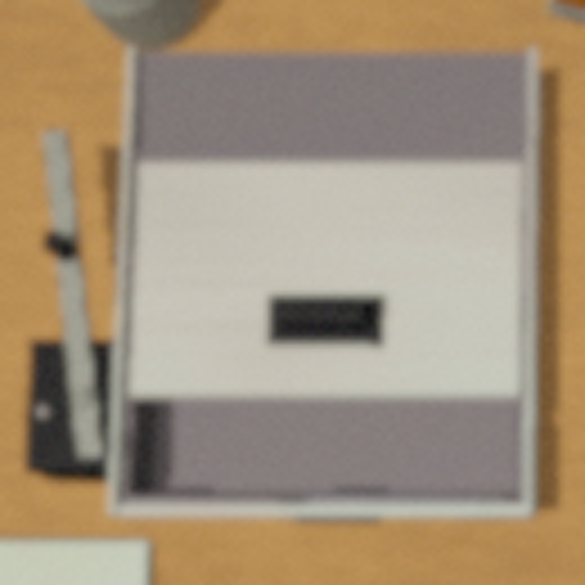

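View pics/right.png

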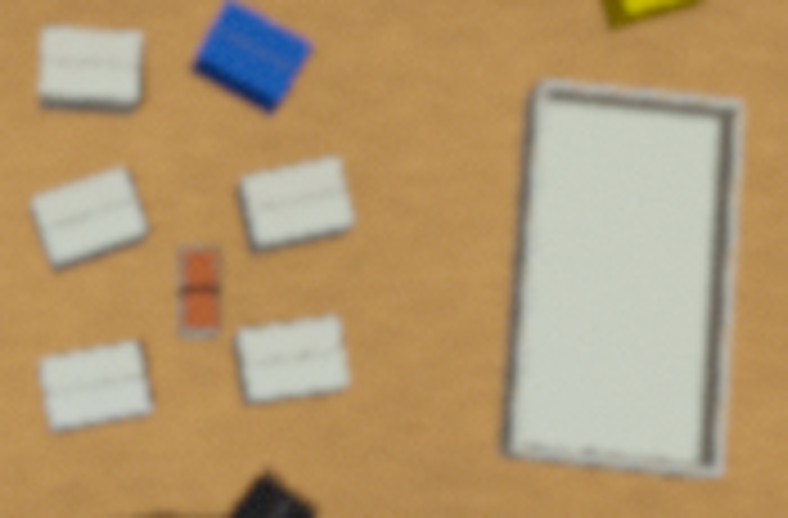

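The case crop shows the cover partly open, its corners at roughly (137,160), (521,160), (519,397) and (130,397). The tab spans (270–382, 297–342), the pin top is near (60,243), and the bar's tip is at (55,130) with the hinge near (88,450). The right crop shows five cartons, the blister bundle at (199,290) and the tray's corners.

```bash
python3 - <<'E'
from h import *
c=cam('top')
f=lambda P,z,x0,y0:px2w('top',(np.float64(P)+.5)/4.5-.5+[x0,y0],z,c).round(4)
print('cover',f([(137,160),(521,160),(519,397),(130,397)],.075,180,170).tolist())
print('rim out BL,BR,TR,TL',f([(108,515),(535,515),(538,48),(127,48)],.069,180,170).tolist())
print('tab',f([(270,297),(382,297),(382,342),(270,342)],.103,180,170).tolist())
print('pin',f([(60,240)],.117,180,170).tolist(),'bar',f([(56,130),(88,458)],.087,180,170).tolist())
print('tray',f([(533,80),(742,100),(720,477),(504,458)],.045,325,190).tolist())
E
```

```text
cover [[0.6174, 0.3181], [0.6182, 0.0861], [0.4743, 0.0851], [0.4732, 0.316]]
rim out BL,BR,TR,TL [[0.4037, 0.3274], [0.4051, 0.075], [0.6898, 0.0773], [0.689, 0.3288]]
tab [[0.5289, 0.2297], [0.5292, 0.1641], [0.5026, 0.1635], [0.5023, 0.2288]]
pin [[0.5596, 0.3507]] bar [[0.6329, 0.3647], [0.4356, 0.3361]]
tray [[0.6205, -0.3197], [0.6084, -0.4469], [0.3786, -0.4228], [0.3892, -0.2949]]
```

Call:
{"name": "move_arm", "arguments": {"steps": [[0,0,-0.198,0.8,-1,0,1],[0,0,-0.198,0.8,-1,0,1],[0,0,-0.198,0.8,-1,0,1],[0,0,-0.198,0.8,-1,0,1],[0,0,-0.198,0.8,-1,0,1],[0,0,-0.198,0.8,-1,0,1],[0,0,-0.198,0.8,-1,0,1],[0,0,-0.198,0.8,-1,0,1],[0,0,-0.198,0.8,-1,0,1],[0,0,-0.198,0.8,-1,0,1]]}}

```text
time: 1.15
tool_pos: [0.2629, -0.5175, 0.3037]
ee_rot: [0.705, 0.709, 0.0, -0.0]
force: [-0.5, -0.8, -0.6]
gripper_width: 0.0853
finger_force: 0.0
```

Call:
{"name": "move_arm", "arguments": {"steps": [[0,0,0,0.5,0.2,0,1],[0,0,0,1,0.35,0,1],[0,0,0,1,0.35,0,1],[0,0,0,1,0.35,0,1]]}}

```text
time: 1.55
tool_pos: [0.2978, -0.4166, 0.3043]
ee_rot: [0.705, 0.709, -0.0, 0.001]
force: [-0.6, -1.6, 0.9]
gripper_width: 0.0857
finger_force: 0.0
```

Call:
{"name": "move_arm", "arguments": {"steps": [[0,0,0,0.5,0.2,0,1],[0,0,0,1,0.35,0,1],[0,0,0,1,0.35,0,1],[0,0,0,1,0.35,0,1]]}}

```text
time: 1.95
tool_pos: [0.3322, -0.3173, 0.3041]
ee_rot: [0.705, 0.709, -0.0, 0.0]
force: [-0.2, -0.5, -0.6]
gripper_width: 0.0852
finger_force: 0.0
```

Call:
{"name": "move_arm", "arguments": {"steps": [[0,0,0,0.5,0.2,0,1],[0,0,0,1,0.35,0,1],[0,0,0,1,0.35,0,1],[0,0,0,1,0.35,0,1]]}}

```text
time: 2.35
tool_pos: [0.3668, -0.2175, 0.304]
ee_rot: [0.705, 0.709, -0.0, 0.0]
force: [-0.3, -0.2, -0.2]
gripper_width: 0.0851
finger_force: 0.0
```

Call:
{"name": "move_arm", "arguments": {"steps": [[0,0,0,0.5,0.2,0,1],[0,0,0,1,0.35,0,1],[0,0,0,1,0.35,0,1],[0,0,0,1,0.35,0,1],[0,0,0,1,0.35,0,1],[0,0,0,1,0.35,0,1],[0,0,0,1,0.35,0,1]]}}

```text
time: 3.05
tool_pos: [0.4007, -0.1181, 0.3039]
ee_rot: [0.706, 0.708, -0.0, -0.0]
force: [-0.1, -1.0, 0.7]
gripper_width: 0.0853
finger_force: 0.0
```

Call:
{"name": "move_arm", "arguments": {"steps": [[0,0,0,0.5,0.2,0,1],[0,0,0,1,0.4,0,1],[0,0,0,1,0.4,0,1],[0,0,0,1,0.4,0,1]]}}

```text
time: 3.45
tool_pos: [0.4406, -0.0162, 0.3037]
ee_rot: [0.705, 0.71, -0.0, -0.0]
force: [-0.4, 0.1, -0.5]
gripper_width: 0.0856
finger_force: 0.0
```

Call:
{"name": "move_arm", "arguments": {"steps": [[0,0,0,0.5,0.2,0,1],[0,0,0,1,0.4,0,1],[0,0,0,1,0.4,0,1],[0,0,0,1,0.4,0,1]]}}

```text
time: 3.85
tool_pos: [0.4801, 0.0831, 0.3036]
ee_rot: [0.705, 0.709, -0.0, -0.0]
force: [-0.7, 0.2, -0.0]
gripper_width: 0.0851
finger_force: 0.0
```

Call:
{"name": "move_arm", "arguments": {"steps": [[0,0,0,0.5,0.2,0,1],[0,0,0,1,0.4,0,1],[0,0,0,1,0.4,0,1],[0,0,0,1,0.4,0,1],[0,0,0,1,0.4,0,1],[0,0,0,1,0.4,0,1]]}}

```text
time: 4.45
tool_pos: [0.5192, 0.1819, 0.3043]
ee_rot: [0.706, 0.708, 0.0, 0.0]
force: [-0.2, 0.1, -0.3]
gripper_width: 0.0855
finger_force: 0.0
```

```bash
python3 - <<'E'
from h import *
print(sense()['tool_pos'],local([.521,.2016,.155]))
im=cams.snapshot('wrist');cv2.imwrite('pics/w1.png',im[:,:,::-1])
K,Rm,t=cam('wrist');print(K,-Rm.T@t)
im=cams.snapshot('top');c=cam('top')
hsv=cv2.cvtColor(im,cv2.COLOR_RGB2HSV)
roi=np.zeros(im.shape[:2],np.uint8);roi[190:300,320:415]=1
m=((hsv[:,:,1]<45)&(hsv[:,:,2]>165)).astype(np.uint8)*roi
for q in cv2.findContours(m,0,2)[0]:
    if cv2.contourArea(q)<80: continue
    b=px2w('top',q[:,0],.05,c).astype(np.float32);print([np.round(x,3) for x in cv2.minAreaRect(b)])
E
```

```text
[0.51921002 0.18187327 0.30425216] [0.19747273 0.01776339 1.49249607]
[[371.64829954   0.         321.4150786 ]
 [  0.         371.64829954 243.49533502]
 [  0.           0.           1.        ]] [0.51913798 0.26366315 0.37442176]
[array([ 0.431, -0.051]), array([0.043, 0.061]), np.float64(10.593)]
[array([ 0.447, -0.17 ]), array([0.043, 0.061]), np.float64(8.445)]
[array([ 0.534, -0.047]), array([0.042, 0.062]), np.float64(18.942)]
[array([ 0.544, -0.173]), array([0.043, 0.06 ]), np.float64(12.503)]
[array([ 0.629, -0.048]), array([0.058, 0.042]), np.float64(89.772)]
```

View pics/w1.png

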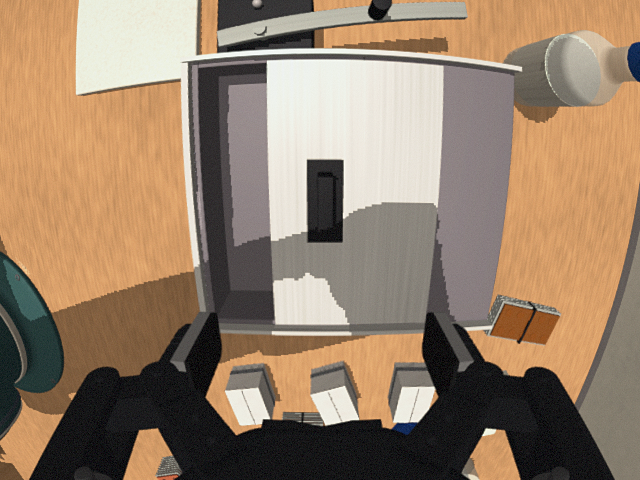

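The wrist view shows the black tab at (307–343, 160–242), the pin top at (380,8), and the case's front and left walls clearly.

```bash
python3 - <<'E'
from h import *
c=cam('wrist')
for z in(.075,.103):print(z,px2w('wrist',[(307,160),(343,160),(343,242),(307,242),(317,172),(337,172)],z,c).round(4).tolist())
print('cover',px2w('wrist',[(267,70),(443,70),(274,325)],.075,c).round(4).tolist())
print('rim right, inner L near',px2w('wrist',[(210,325),(505,325),(190,65),(515,70)],.069,c).round(4).tolist(),'pin',px2w('wrist',[(380,5)],.117,c).round(4))
E
```

```text
0.075 [[0.508, 0.2339], [0.537, 0.234], [0.5382, 0.1646], [0.5076, 0.1645], [0.5161, 0.2241], [0.5323, 0.2242]]
0.103 [[0.5091, 0.2367], [0.5353, 0.2368], [0.5364, 0.1738], [0.5087, 0.1738], [0.5164, 0.2278], [0.531, 0.2279]]
cover [[0.4764, 0.3076], [0.6182, 0.3122], [0.4756, 0.0822]]
rim right, inner L near [[0.4104, 0.0761], [0.7129, 0.0715], [0.4098, 0.3177], [0.6893, 0.3224]] pin [[0.5593 0.35  ]]
```

Call:
{"name": "move_arm", "arguments": {"steps": [[0,0,0,0.2,0.04,0.4,1],[0,0,0,0.2,0.04,0.8,1],[0,0,0,0.2,0.04,0.8,1]]}}

```text
time: 4.85
tool_pos: [0.5216, 0.2028, 0.2189]
ee_rot: [0.705, 0.709, -0.003, -0.002]
force: [-0.3, 0.2, 0.2]
gripper_width: 0.0851
finger_force: 0.0
```

Call:
{"name": "move_arm", "arguments": {"steps": [[0,0,0,0,0,0.4,1],[0,0,0,0,0,0.64,1],[0,0,0,0,0,0.64,1],[0,0,0,0,0,0.64,0],[0,0,0,0,0,0.64,0],[0,0,0,0,0,0.64,0],[0,0,0,0,0,0.64,0],[0,0,0,0,0,0.64,0]]}}

```text
time: 5.65
tool_pos: [0.5234, 0.2038, 0.1605]
ee_rot: [0.705, 0.709, 0.0, 0.0]
force: [-0.7, -0.0, 0.6]
gripper_width: 0.0123
finger_force: 0.0
```

Call:
{"name": "move_arm", "arguments": {"steps": [[0,0,0,0,0.1,0,0],[0,0,0,0,0.2,0,0],[0,0,0,0,0.3,0,0],[0,0,0,0,0.4,0,0],[0,0,0,0,0.5,0,0],[0,0,0,0,0.6,0,0],[0,0,0,0,0.65,0,0],[0,0,0,0,0.65,0,0]]}}

```text
time: 6.45
tool_pos: [0.5895, 0.204, 0.1607]
ee_rot: [0.705, 0.709, 0.001, 0.001]
force: [2.3, -1.0, 5.4]
gripper_width: 0.0102
finger_force: 59.6
```

Call:
{"name": "move_arm", "arguments": {"steps": [[0,0,0,0,0.02,0,0],[0,0,0,0,0.04,0,0],[0,0,0,0,0.06,0,0],[0,0,0,0,0.06,0,0]]}}

```text
time: 6.85
tool_pos: [0.5933, 0.204, 0.1606]
ee_rot: [0.705, 0.709, -0.002, -0.001]
force: [-21.8, -4.8, 17.1]
gripper_width: 0.01
finger_force: 61.3
```

Call:
{"name": "move_arm", "arguments": {"steps": [[0,0,0,0,-0.02,0,0],[0,0,0,0,-0.02,0,1],[0,0,0,0,-0.02,0,1],[0,0,0,0,-0.02,0,1],[0,0,0,0,-0.02,0,1],[0,0,0,0,-0.02,0,1],[0,0,0,0,-0.02,-0.4,1],[0,0,0,0,-0.02,-0.8,1],[0,0,0,0,-0.02,-1,1],[0,0,0,0,-0.02,-1,1]]}}

```text
time: 7.85
tool_pos: [0.593, 0.2043, 0.2637]
ee_rot: [0.705, 0.709, 0.002, 0.001]
force: [-0.4, 0.7, -0.1]
gripper_width: 0.0851
finger_force: 0.0
```

Call:
{"name": "move_arm", "arguments": {"steps": [[0,0,0,-0.5,0.1,0,1],[0,0,0,-1,0.2,0,1],[0,0,0,-1,0.2,0,1],[0,0,0,-1,0.2,0,1]]}}

```text
time: 8.25
tool_pos: [0.6128, 0.1032, 0.2589]
ee_rot: [0.706, 0.708, -0.0, -0.0]
force: [-0.3, 0.4, 0.3]
gripper_width: 0.0853
finger_force: 0.0
```

Call:
{"name": "move_arm", "arguments": {"steps": [[0,0,0,-0.5,0.1,0,1],[0,0,0,-1,0.18,0,1],[0,0,0,-1,0.18,0,1],[0,0,0,-1,0.18,0,1],[0,0,0,-1,0.18,0,1],[0,0,0,-1,0.18,0,1]]}}

```text
time: 8.85
tool_pos: [0.6312, 0.0058, 0.2598]
ee_rot: [0.705, 0.709, 0.0, -0.0]
force: [0.6, 0.6, 0.6]
gripper_width: 0.0856
finger_force: 0.0
```

```bash
cat >> h.py <<'E'
def yaw():
    x=R.from_quat(sense()['ee_rot']).apply([1,0,0]);return np.degrees(np.arctan2(x[1],x[0]))-90
def go(x,y,z,yw):
    """print shift shares and turn share to reach TCP xyz, yaw (deg, tool x = world y at 0)"""
    s=sense();print('F',np.round(s['force'],2),'yaw',yaw().round(2),'shift',local([x,y,z]).round(3),'turn z',round(-(yw-yaw())/360,4))
E
python3 -c "
from h import *
go(.629,-.048,.085,0)
cv2.imwrite('pics/w2.png',cams.snapshot('wrist')[:,:,::-1])"
```

```text
F [0.6  0.56 0.6 ] yaw 0.39 shift [-0.538 -0.025  1.747] turn z 0.0011
```

View pics/w2.png

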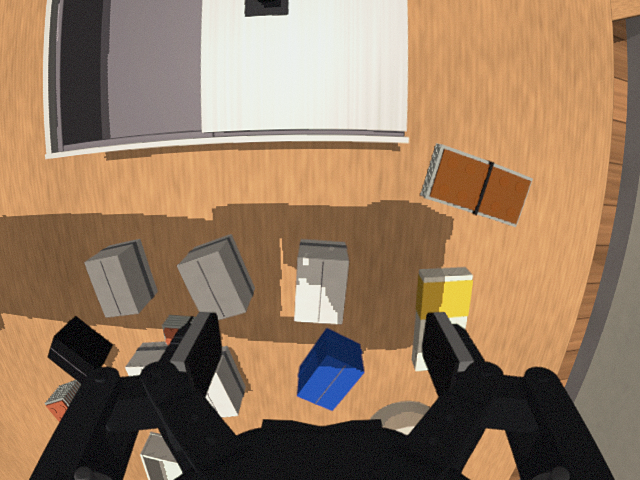

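The cover is now fully open. Carton e is under the shadow edge at (322,282) and the blue decoy at (330,370).

Call:
{"name": "move_arm", "arguments": {"steps": [[0,0,0,-0.5,-0.03,0.3,1],[0,0,0,-0.54,-0.03,0.7,1],[0,0,0,-0.54,-0.03,1,1],[0,0,0,-0.54,-0.03,1,1]]}}

```text
time: 9.3
tool_pos: [0.6269, -0.0491, 0.1554]
ee_rot: [0.705, 0.709, -0.002, -0.003]
force: [-0.1, 0.1, -0.2]
gripper_width: 0.0853
finger_force: 0.0
```

Call:
{"name": "move_arm", "arguments": {"steps": [[0,0,0,0,0,0.4,1],[0,0,0,0,0,0.73,1],[0,0,0,0,0,0.73,1],[0,0,0,0,0,0.73,0],[0,0,0,0,0,0.73,0],[0,0,0,0,0,0.73,0],[0,0,0,0,0,0.73,0],[0,0,0,0,0,0.73,0],[0,0,0,0,0,0.73,0]]}}

```text
time: 10.2
tool_pos: [0.6296, -0.0497, 0.0897]
ee_rot: [0.705, 0.709, 0.001, 0.001]
force: [-3.0, 1.5, 11.4]
gripper_width: 0.0415
finger_force: 59.4
```

Call:
{"name": "move_arm", "arguments": {"steps": [[0,0,0,0,0,-0.3,0],[0,0,0,0,0,-0.6,0],[0,0,0,0,0,-0.9,0],[0,0,0,0,0,-0.9,0],[0,0,0,0,0,-0.9,0],[0,0,0,0,0,-0.9,0],[0,0,0,0,0,-0.9,0]]}}

```text
time: 10.9
tool_pos: [0.6282, -0.0497, 0.1757]
ee_rot: [0.705, 0.709, -0.001, -0.001]
force: [0.8, 0.2, -2.0]
gripper_width: 0.0418
finger_force: 60.4
```

Call:
{"name": "move_arm", "arguments": {"steps": [[0,0,0,0,0,0,0]]}}

```text
time: 11.0
tool_pos: [0.6283, -0.0497, 0.176]
ee_rot: [0.705, 0.709, -0.0, -0.001]
force: [0.6, -0.5, -1.6]
gripper_width: 0.0418
finger_force: 60.4
```

Call:
{"name": "move_arm", "arguments": {"steps": [[0,0,0,0,0,-0.45,0],[0,0,0,0.45,-0.37,-0.45,0],[0,0,0,0.9,-0.73,-0.45,0],[0,0,0,0.9,-0.73,-0.45,0]]}}

```text
time: 11.4
tool_pos: [0.553, 0.0422, 0.2217]
ee_rot: [0.705, 0.709, 0.0, -0.0]
force: [0.4, -0.5, -2.4]
gripper_width: 0.042
finger_force: 60.6
```

Call:
{"name": "move_arm", "arguments": {"steps": [[0,0,0,0.45,-0.37,0,0],[0,0,0,0.9,-0.73,0,0],[0,0,0,0.9,-0.73,0,0],[0,0,0,0.9,-0.73,0,0],[0,0,0,0.9,-0.73,0,0],[0,0,0,0.9,-0.73,0,0]]}}

```text
time: 12.0
tool_pos: [0.4823, 0.1289, 0.2217]
ee_rot: [0.706, 0.709, -0.0, 0.0]
force: [-0.0, 0.3, -2.7]
gripper_width: 0.0419
finger_force: 60.7
```

```bash
python3 -c "
from h import *
go(.4815,.130,.097,0)
cv2.imwrite('pics/w3.png',cams.snapshot('wrist')[:,:,::-1])"
```

```text
F [-0.04  0.33 -2.72] yaw 0.25 shift [ 0.012 -0.007  1.247] turn z 0.0007
```

View pics/w3.png

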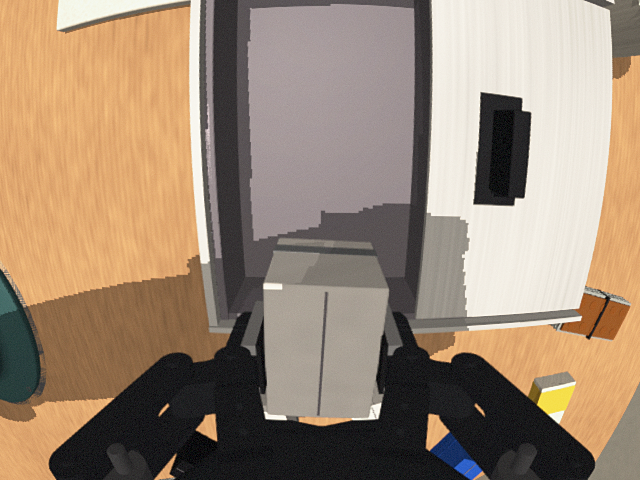

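Carton e is full (about −2.5 N), and it is held over the compartment's right end.

Call:
{"name": "move_arm", "arguments": {"steps": [[0,0,0,0.03,0,0.35,0],[0,0,0,0.03,0,0.7,0],[0,0,0,0.03,0,1,0],[0,0,0,0.03,0,1,0]]}}

```text
time: 12.45
tool_pos: [0.4804, 0.1315, 0.1179]
ee_rot: [0.706, 0.709, -0.003, -0.002]
force: [0.5, 0.1, -1.7]
gripper_width: 0.0414
finger_force: 63.5
```

Call:
{"name": "move_arm", "arguments": {"steps": [[0,0,0,0,0,0.12,0],[0,0,0,0,0,0.24,0],[0,0,0,0,0,0.24,0],[0,0,0,0,0,0.24,0.65],[0,0,0,0,0,0.24,0.65],[0,0,0,0,0,0.24,0.65],[0,0,0,0,0,0.24,0.65],[0,0,0,0,0,0,0.65],[0,0,0,0,0,-0.4,0.65],[0,0,0,0,0,-0.9,0.65]]}}

```text
time: 13.45
tool_pos: [0.4809, 0.1324, 0.212]
ee_rot: [0.705, 0.709, -0.001, -0.001]
force: [0.4, 0.3, 0.9]
gripper_width: 0.0553
finger_force: 0.0
```

Call:
{"name": "move_arm", "arguments": {"steps": [[0,0,0,-0.2,0.1,-0.3,1],[0,0,0,-0.6,0.2,-0.3,1],[0,0,0,-1,0.25,-0.3,1],[0,0,0,-1,0.25,-0.3,1],[0,0,0,-1,0.25,-0.3,1]]}}

```text
time: 13.95
tool_pos: [0.5072, 0.0321, 0.2421]
ee_rot: [0.706, 0.708, 0.0, -0.0]
force: [-0.5, -0.1, 0.5]
gripper_width: 0.0856
finger_force: 0.0
```

```bash
cat >> h.py <<'E'
def cartons(m0=165,show=True):
    im=cams.snapshot('top');c=cam('top');hsv=cv2.cvtColor(im,cv2.COLOR_RGB2HSV)
    roi=np.zeros(im.shape[:2],np.uint8);roi[185:310,310:425]=1
    m=((hsv[:,:,1]<45)&(hsv[:,:,2]>m0)).astype(np.uint8)*roi
    for q in cv2.findContours(m,0,2)[0]:
        if cv2.contourArea(q)<60: continue
        b=px2w('top',q[:,0],.05,c).astype(np.float32);print([np.round(x,3) for x in cv2.minAreaRect(b)])
    return im
E
python3 -c "
from h import *
go(.534,-.047,.094,19)
cartons()"
```

```text
F [-0.54 -0.15  0.46] yaw 0.19 shift [-0.792  0.265  1.48 ] turn z -0.0523
[array([ 0.448, -0.169]), array([0.043, 0.061]), np.float64(8.423)]
[array([ 0.515, -0.172]), array([0.043, 0.06 ]), np.float64(14.429)]
```

Call:
{"name": "move_arm", "arguments": {"steps": [[0,0,-0.052,-0.4,0.13,0.2,1],[0,0,-0.052,-0.79,0.27,0.5,1],[0,0,-0.052,-0.79,0.27,0.7,1],[0,0,-0.052,-0.79,0.27,0.7,1]]}}

```text
time: 14.4
tool_pos: [0.5336, -0.0458, 0.1689]
ee_rot: [0.581, 0.814, -0.001, -0.002]
force: [0.1, 0.9, 0.0]
gripper_width: 0.0852
finger_force: 0.0
```

```bash
python3 -c "
from h import *
go(.534,-.047,.094,19)
im=cams.snapshot('wrist');print(cam('wrist')[1].round(2).tolist());cv2.imwrite('pics/w4.png',im[:,:,::-1])"
```

```text
F [0.1  0.88 0.01] yaw 19.02 shift [-0.014  0.003  0.748] turn z 0.0
[[0.95, 0.33, -0.0], [0.31, -0.9, 0.32], [0.1, -0.3, -0.95]]
```

View pics/w4.png

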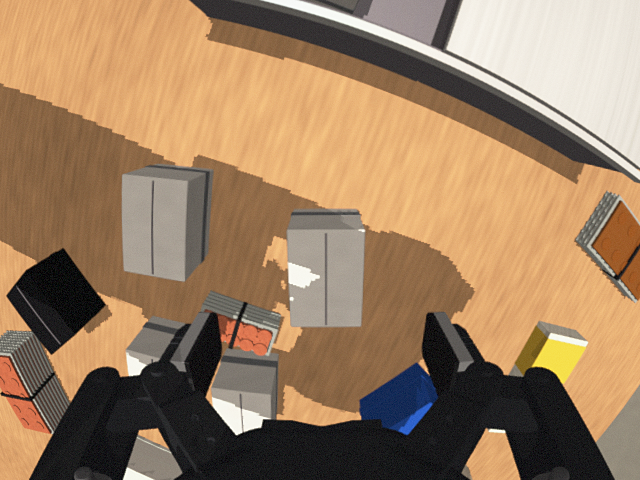

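The gripper is centred on carton c at (326,270), and blisters_1 is at (240,322), clear of the fingers.

Call:
{"name": "move_arm", "arguments": {"steps": [[0,0,0,-0.01,0,0.4,1],[0,0,0,-0.01,0,0.75,1],[0,0,0,-0.01,0,0.75,1],[0,0,0,-0.01,0,0.75,0],[0,0,0,-0.01,0,0.75,0],[0,0,0,-0.01,0,0.75,0],[0,0,0,-0.01,0,0.75,0],[0,0,0,-0.01,0,0.75,0],[0,0,0,-0.01,0,0.75,0]]}}

```text
time: 15.35
tool_pos: [0.5358, -0.0471, 0.0993]
ee_rot: [0.581, 0.814, 0.001, 0.001]
force: [-0.8, 2.5, 9.7]
gripper_width: 0.0406
finger_force: 61.5
```

Call:
{"name": "move_arm", "arguments": {"steps": [[0,0,0,0,0,-0.3,0],[0,0,0,0,0,-0.6,0],[0,0,0,0,0,-0.9,0],[0,0,0,0,0,-0.9,0],[0,0,0,0,0,-0.9,0],[0,0,0,0,0,-0.9,0],[0,0,0,0,0,-0.9,0]]}}

```text
time: 16.05
tool_pos: [0.5346, -0.0471, 0.186]
ee_rot: [0.581, 0.814, -0.0, -0.001]
force: [0.1, -0.2, -1.1]
gripper_width: 0.0412
finger_force: 60.8
```

Call:
{"name": "move_arm", "arguments": {"steps": [[0,0,0,0,0,-0.4,0],[0,0,0,0,0,-0.4,0],[0,0,0,0,0,-0.4,0]]}}

```text
time: 16.35
tool_pos: [0.535, -0.0472, 0.2271]
ee_rot: [0.581, 0.814, 0.0, 0.0]
force: [0.3, -0.0, -0.2]
gripper_width: 0.0406
finger_force: 60.9
```

```bash
python3 -c "
from h import *
go(.4815,.2016,.1,0);go(.5,-.371,.1,-6)"
```

```text
F [ 0.32 -0.02 -0.15] yaw 19.01 shift [2.527 0.303 1.27 ] turn z 0.0528
F [ 0.32 -0.02 -0.15] yaw 19.01 shift [-2.947 -1.387  1.271] turn z 0.0695
```

Call:
{"name": "move_arm", "arguments": {"steps": [[0,0,0,0,0,0,0],[0,0,0,0,0,0,0]]}}

```text
time: 16.55
tool_pos: [0.5346, -0.0471, 0.2257]
ee_rot: [0.581, 0.814, -0.0, -0.001]
force: [0.2, -0.4, -0.7]
gripper_width: 0.0408
finger_force: 60.9
```

Call:
{"name": "move_arm", "arguments": {"steps": [[0,0,0,0,0,0,0]]}}

```text
time: 16.65
tool_pos: [0.5347, -0.0471, 0.2261]
ee_rot: [0.581, 0.814, -0.0, -0.001]
force: [0.0, 0.6, 0.0]
gripper_width: 0.0407
finger_force: 60.9
```

Call:
{"name": "move_arm", "arguments": {"steps": [[0,0,0,0,0,0,0]]}}

```text
time: 16.75
tool_pos: [0.5348, -0.0471, 0.2264]
ee_rot: [0.581, 0.814, -0.0, -0.0]
force: [-0.1, -0.3, 0.1]
gripper_width: 0.0406
finger_force: 60.9
```

Call:
{"name": "move_arm", "arguments": {"steps": [[0,0,0,0,0,0,0]]}}

```text
time: 16.85
tool_pos: [0.5348, -0.0471, 0.2267]
ee_rot: [0.581, 0.814, -0.0, -0.0]
force: [0.8, 0.1, -0.7]
gripper_width: 0.041
finger_force: 60.9
```

Carton c is empty (mean about −0.3 N), so it goes to the tray.

Call:
{"name": "move_arm", "arguments": {"steps": [[0,0,0.0695,-0.4,-0.1,0,0],[0,0,0.0695,-0.81,-0.2,0,0],[0,0,0.0695,-0.81,-0.2,0,0],[0,0,0.0695,-0.81,-0.2,0,0],[0,0,0.0695,-0.81,-0.2,0,0]]}}

```text
time: 17.35
tool_pos: [0.5423, -0.13, 0.2268]
ee_rot: [0.742, 0.671, -0.0, -0.0]
force: [0.6, 0.2, 0.0]
gripper_width: 0.0412
finger_force: 61.0
```

Call:
{"name": "move_arm", "arguments": {"steps": [[0,0,0,-0.4,0.08,0,0],[0,0,0,-0.82,0.16,0,0],[0,0,0,-0.82,0.16,0,0],[0,0,0,-0.82,0.16,0,0]]}}

```text
time: 17.75
tool_pos: [0.5497, -0.2133, 0.2267]
ee_rot: [0.742, 0.67, 0.0, -0.0]
force: [-0.1, 0.7, -0.4]
gripper_width: 0.0408
finger_force: 60.9
```

Call:
{"name": "move_arm", "arguments": {"steps": [[0,0,0,-0.4,0.08,0,0],[0,0,0,-0.82,0.16,0,0],[0,0,0,-0.82,0.16,0,0],[0,0,0,-0.82,0.16,0,0]]}}

```text
time: 18.15
tool_pos: [0.5572, -0.2959, 0.2267]
ee_rot: [0.743, 0.67, 0.0, -0.0]
force: [1.2, -0.1, 0.4]
gripper_width: 0.0409
finger_force: 60.9
```

Call:
{"name": "move_arm", "arguments": {"steps": [[0,0,0,-0.4,0.08,0,0],[0,0,0,-0.82,0.16,0,0],[0,0,0,-0.82,0.16,0,0],[0,0,0,-0.82,0.16,0,0],[0,0,0,-0.82,0.16,0,0],[0,0,0,-0.82,0.16,0,0]]}}

```text
time: 18.75
tool_pos: [0.5646, -0.3784, 0.2272]
ee_rot: [0.743, 0.67, 0.0, 0.0]
force: [0.4, -0.6, -1.1]
gripper_width: 0.0409
finger_force: 60.9
```

```bash
python3 -c "
from h import *
print(sense()['gripper_width']);go(.5638,-.3779,.105,-6);cartons()"
```

```text
0.04090701287900175
F [ 0.39 -0.56 -1.12] yaw -5.9 shift [ 0.004 -0.009  1.222] turn z 0.0003
[array([ 0.431, -0.05 ]), array([0.044, 0.062]), np.float64(10.907)]
[array([ 0.447, -0.17 ]), array([0.044, 0.061]), np.float64(8.772)]
[array([ 0.515, -0.172]), array([0.043, 0.061]), np.float64(14.429)]
```

Call:
{"name": "move_arm", "arguments": {"steps": [[0,0,0,0,0,0.35,0],[0,0,0,0,0,0.7,0],[0,0,0,0,0,1,0],[0,0,0,0,0,1,0]]}}

```text
time: 19.2
tool_pos: [0.5631, -0.3783, 0.1226]
ee_rot: [0.743, 0.669, -0.001, -0.003]
force: [-0.7, 1.0, -0.9]
gripper_width: 0.041
finger_force: 60.9
```

Call:
{"name": "move_arm", "arguments": {"steps": [[0,0,0,0,0,0.12,0],[0,0,0,0,0,0.22,0],[0,0,0,0,0,0.22,0],[0,0,0,0,0,0.22,0.57],[0,0,0,0,0,0.22,0.57],[0,0,0,0,0,0.22,0.57],[0,0,0,0,0,0.22,0.57],[0,0,0,0,0,0,0.57],[0,0,0,0,0,-0.4,0.57],[0,0,0,0,0,-0.7,0.57]]}}

```text
time: 20.2
tool_pos: [0.5644, -0.38, 0.1991]
ee_rot: [0.743, 0.669, 0.0, 0.0]
force: [-0.2, -0.7, 1.0]
gripper_width: 0.0486
finger_force: 0.0
```

Call:
{"name": "move_arm", "arguments": {"steps": [[0,0,-0.0555,0.5,-0.1,0,0.62],[0,0,-0.0555,1,-0.15,0,0.62],[0,0,-0.0555,1,-0.15,0,0.62],[0,0,-0.0555,1,-0.15,0,0.62],[0,0,-0.0555,1,-0.15,0,0.62]]}}

```text
time: 20.7
tool_pos: [0.5599, -0.2793, 0.1971]
ee_rot: [0.617, 0.787, -0.0, 0.0]
force: [-0.0, -0.2, -0.2]
gripper_width: 0.0527
finger_force: 0.0
```

```bash
python3 -c "
from h import *
print(sense()['gripper_width']);go(.515,-.172,.099,14)
im=cartons();cv2.imwrite('pics/t2.png',im[180:310,320:500,::-1])"
```

```text
0.05271886789353427
F [-0.05 -0.19 -0.21] yaw 13.86 shift [ 1.15  -0.18   0.981] turn z -0.0004
[array([ 0.431, -0.05 ]), array([0.043, 0.062]), np.float64(10.593)]
[array([ 0.447, -0.162]), array([0.042, 0.045]), np.float64(8.772)]
[array([ 0.515, -0.172]), array([0.042, 0.06 ]), np.float64(14.429)]
```

Call:
{"name": "move_arm", "arguments": {"steps": [[0,0,0,0.5,-0.09,0,0.62],[0,0,0,1,-0.18,0.2,0.62],[0,0,0,1,-0.18,0.2,0.62],[0,0,0,1,-0.18,0.2,0.62]]}}

```text
time: 21.15
tool_pos: [0.518, -0.1861, 0.1767]
ee_rot: [0.616, 0.788, -0.0, -0.0]
force: [0.1, -0.2, 0.9]
gripper_width: 0.0528
finger_force: 0.0
```

Call:
{"name": "move_arm", "arguments": {"steps": [[0,0,0,0.15,0,0.2,0.62],[0,0,0,0.15,0,0.2,0.62],[0,0,0,0.15,0,0.5,0.62],[0,0,0,0.15,0,0.78,0.62],[0,0,0,0.15,0,0.78,0.62],[0,0,0,0.15,0,0.78,0],[0,0,0,0.15,0,0.78,0],[0,0,0,0.15,0,0.78,0],[0,0,0,0.15,0,0.78,0],[0,0,0,0.15,0,0.78,0]]}}

```text
time: 22.15
tool_pos: [0.515, -0.1719, 0.0999]
ee_rot: [0.616, 0.788, 0.0, 0.001]
force: [1.0, -1.3, 5.8]
gripper_width: 0.041
finger_force: 62.9
```

Call:
{"name": "move_arm", "arguments": {"steps": [[0,0,0,0,0,-0.3,0],[0,0,0,0,0,-0.6,0],[0,0,0,0,0,-1,0],[0,0,0,0,0,-1,0],[0,0,0,0,0,-1,0],[0,0,0,0,0,-1,0],[0,0,0,0,0,-1,0]]}}

```text
time: 22.85
tool_pos: [0.5143, -0.1715, 0.1976]
ee_rot: [0.616, 0.788, -0.0, -0.001]
force: [0.5, -0.3, 0.0]
gripper_width: 0.0407
finger_force: 62.1
```

Call:
{"name": "move_arm", "arguments": {"steps": [[0,0,0,0,0,-0.2,0],[0,0,0,0,0,-0.2,0],[0,0,0,0,0,-0.2,0]]}}

```text
time: 23.15
tool_pos: [0.5146, -0.1716, 0.2182]
ee_rot: [0.616, 0.788, -0.0, -0.0]
force: [-0.3, -0.4, -1.0]
gripper_width: 0.0408
finger_force: 62.1
```

Call:
{"name": "move_arm", "arguments": {"steps": [[0,0,0,0,0,0,0]]}}

```text
time: 23.25
tool_pos: [0.5144, -0.1715, 0.2177]
ee_rot: [0.616, 0.788, -0.0, -0.001]
force: [-0.2, -0.6, -0.6]
gripper_width: 0.0409
finger_force: 62.1
```

Call:
{"name": "move_arm", "arguments": {"steps": [[0,0,0,0,0,0,0]]}}

```text
time: 23.35
tool_pos: [0.5144, -0.1716, 0.218]
ee_rot: [0.616, 0.788, -0.0, -0.001]
force: [-0.1, 0.1, -1.3]
gripper_width: 0.0413
finger_force: 62.1
```

```bash
python3 -c "
from h import *
go(.4815,.205,.11,0);go(.499,-.3711,.11,-6)"
```

```text
F [-0.06  0.09 -1.3 ] yaw 13.97 shift [3.733 0.591 1.082] turn z 0.0388
F [-0.06  0.09 -1.3 ] yaw 13.97 shift [-1.9   -0.63   1.079] turn z 0.0555
```

Call:
{"name": "move_arm", "arguments": {"steps": [[0,0,0.0555,-0.4,-0.3,0,0],[0,0,0.0555,-0.84,-0.62,0,0],[0,0,0.0555,-0.84,-0.62,0,0],[0,0,0.0555,-0.84,-0.62,0,0],[0,0,0.0555,-0.84,-0.62,0,0]]}}

```text
time: 23.85
tool_pos: [0.4748, -0.2678, 0.2185]
ee_rot: [0.743, 0.67, 0.0, -0.0]
force: [-0.2, 0.4, -0.6]
gripper_width: 0.0409
finger_force: 62.1
```

Call:
{"name": "move_arm", "arguments": {"steps": [[0,0,0,-0.5,-0.15,0,0],[0,0,0,-1,-0.3,0,0],[0,0,0,-1,-0.3,0,0],[0,0,0,-1,-0.3,0,0],[0,0,0,-1,-0.3,0,0]]}}

```text
time: 24.35
tool_pos: [0.4351, -0.3633, 0.2187]
ee_rot: [0.743, 0.67, 0.0, -0.0]
force: [0.8, -0.3, -0.2]
gripper_width: 0.0406
finger_force: 62.1
```

Call:
{"name": "move_arm", "arguments": {"steps": [[0,0,0,0,0,0,0]]}}

```text
time: 24.45
tool_pos: [0.4352, -0.3632, 0.2189]
ee_rot: [0.742, 0.67, 0.0, -0.0]
force: [-0.1, 0.1, -0.8]
gripper_width: 0.0406
finger_force: 62.1
```

Call:
{"name": "move_arm", "arguments": {"steps": [[0,0,0,0,0,0,0]]}}

```text
time: 24.55
tool_pos: [0.435, -0.3634, 0.219]
ee_rot: [0.743, 0.67, 0.0, 0.0]
force: [-0.4, 0.3, 0.2]
gripper_width: 0.0407
finger_force: 62.1
```

```bash
python3 -c "
from h import *
go(.4346,-.3643,.106,-6);im=cartons();cv2.imwrite('pics/w5.png',cams.snapshot('wrist')[:,:,::-1])"
```

```text
F [-0.38  0.33  0.18] yaw -5.91 shift [-0.009 -0.004  1.13 ] turn z 0.0003
[array([ 0.431, -0.051]), array([0.043, 0.062]), np.float64(10.627)]
[array([ 0.447, -0.17 ]), array([0.044, 0.061]), np.float64(8.772)]
```

View pics/w5.png

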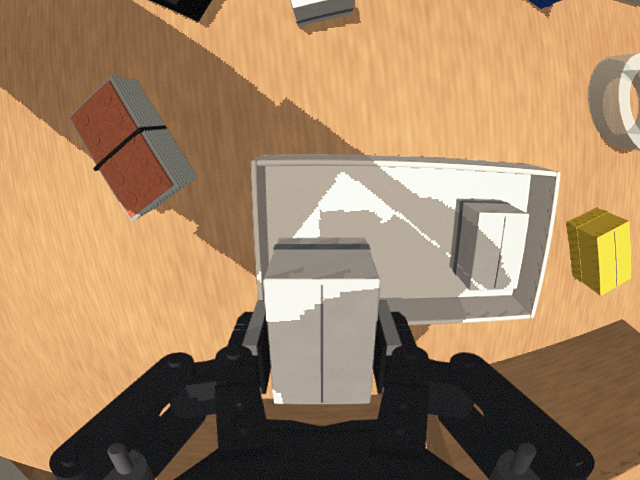

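Carton c stands in the tray at (490,245), and the second carton, also empty, hangs over the near slot.

Call:
{"name": "move_arm", "arguments": {"steps": [[0,0,0,0,0,0.35,0],[0,0,0,0,0,0.7,0],[0,0,0,0,0,0.95,0],[0,0,0,0,0,0.95,0]]}}

```text
time: 25.05
tool_pos: [0.4335, -0.3632, 0.1205]
ee_rot: [0.743, 0.669, -0.0, -0.003]
force: [-0.0, 0.3, 0.1]
gripper_width: 0.0409
finger_force: 62.0
```

Call:
{"name": "move_arm", "arguments": {"steps": [[0,0,0,0,0,0.12,0],[0,0,0,0,0,0.18,0],[0,0,0,0,0,0.18,0],[0,0,0,0,0,0.18,0.57],[0,0,0,0,0,0.18,0.57],[0,0,0,0,0,0.18,0.57],[0,0,0,0,0,0.18,0.57],[0,0,0,0,0,0,0.57],[0,0,0,0,0,-0.4,0.57],[0,0,0,0,0,-0.7,0.57]]}}

```text
time: 26.05
tool_pos: [0.4345, -0.3645, 0.1958]
ee_rot: [0.743, 0.669, 0.0, 0.0]
force: [1.5, -0.2, 0.2]
gripper_width: 0.0486
finger_force: 0.0
```

Call:
{"name": "move_arm", "arguments": {"steps": [[0,0,-0.0417,0.5,0.03,0,1],[0,0,-0.0417,1,0.06,0,1],[0,0,-0.0417,1,0.06,0,1],[0,0,-0.0417,1,0.06,0,1]]}}

```text
time: 26.45
tool_pos: [0.4512, -0.2649, 0.1943]
ee_rot: [0.649, 0.761, -0.0, 0.0]
force: [0.6, -0.8, 0.6]
gripper_width: 0.0854
finger_force: 0.0
```

```bash
python3 -c "
from h import *
go(.447,-.170,.099,9)"
```

```text
F [ 0.57 -0.81  0.56] yaw 9.08 shift [0.944 0.108 0.953] turn z 0.0002
```

Call:
{"name": "move_arm", "arguments": {"steps": [[0,0,0,0.45,0.05,0,0.72],[0,0,0,0.94,0.11,0,0.72],[0,0,0,0.94,0.11,0.2,0.72],[0,0,0,0.94,0.11,0.2,0.72]]}}

```text
time: 26.85
tool_pos: [0.4465, -0.1708, 0.1722]
ee_rot: [0.649, 0.76, -0.0, -0.001]
force: [-0.2, -1.0, 0.2]
gripper_width: 0.0615
finger_force: 0.0
```

Call:
{"name": "move_arm", "arguments": {"steps": [[0,0,0,0,0,0.3,0.72],[0,0,0,0,0,0.6,0.72],[0,0,0,0,0,0.75,0.72],[0,0,0,0,0,0.75,0.72],[0,0,0,0,0,0.75,0],[0,0,0,0,0,0.75,0],[0,0,0,0,0,0.75,0],[0,0,0,0,0,0.75,0],[0,0,0,0,0,0.75,0],[0,0,0,0,0,0.75,0]]}}

```text
time: 27.85
tool_pos: [0.4478, -0.1716, 0.1007]
ee_rot: [0.649, 0.76, 0.0, 0.001]
force: [0.2, -2.6, 6.3]
gripper_width: 0.0409
finger_force: 62.1
```

Call:
{"name": "move_arm", "arguments": {"steps": [[0,0,0,0,0,-0.3,0],[0,0,0,0,0,-0.6,0],[0,0,0,0,0,-1,0],[0,0,0,0,0,-1,0],[0,0,0,0,0,-1,0],[0,0,0,0,0,-1,0],[0,0,0,0,0,-1,0]]}}

```text
time: 28.55
tool_pos: [0.4467, -0.1709, 0.1976]
ee_rot: [0.649, 0.76, -0.0, -0.001]
force: [0.3, 1.2, -2.4]
gripper_width: 0.0407
finger_force: 62.4
```

Call:
{"name": "move_arm", "arguments": {"steps": [[0,0,0,0,0,-0.25,0],[0,0,0,0,0,-0.25,0],[0,0,0,0,0,-0.25,0]]}}

```text
time: 28.85
tool_pos: [0.447, -0.171, 0.2231]
ee_rot: [0.649, 0.76, -0.0, -0.0]
force: [-0.8, 0.1, -4.1]
gripper_width: 0.0409
finger_force: 62.4
```

Call:
{"name": "move_arm", "arguments": {"steps": [[0,0,0,0,0,0,0]]}}

```text
time: 28.95
tool_pos: [0.4468, -0.1709, 0.2225]
ee_rot: [0.649, 0.76, -0.0, -0.001]
force: [-0.3, 0.0, -2.8]
gripper_width: 0.0409
finger_force: 62.4
```

Call:
{"name": "move_arm", "arguments": {"steps": [[0,0,0,0,0,0,0]]}}

```text
time: 29.05
tool_pos: [0.4468, -0.1709, 0.2228]
ee_rot: [0.649, 0.76, -0.0, -0.001]
force: [0.1, 0.1, -2.8]
gripper_width: 0.0407
finger_force: 62.4
```

```bash
python3 -c "
from h import *
go(.4815,.205,.11,0);go(.499,-.3711,.11,-6);cartons()"
```

```text
F [ 0.11  0.14 -2.8 ] yaw 9.01 shift [3.658 0.932 1.13 ] turn z 0.025
F [ 0.11  0.14 -2.8 ] yaw 9.01 shift [-2.059  0.203  1.126] turn z 0.0417
[array([ 0.431, -0.05 ]), array([0.043, 0.061]), np.float64(10.627)]
```

Carton b is full (about −3 N), so it goes to the middle of the compartment.

Call:
{"name": "move_arm", "arguments": {"steps": [[0,0,0.025,0.4,0.1,0,0],[0,0,0.025,0.92,0.23,0,0],[0,0,0.025,0.92,0.23,0,0],[0,0,0.025,0.92,0.23,0,0]]}}

```text
time: 29.5
tool_pos: [0.4554, -0.0755, 0.2237]
ee_rot: [0.706, 0.708, -0.0, -0.0]
force: [0.1, 0.2, -3.2]
gripper_width: 0.0407
finger_force: 62.2
```

Call:
{"name": "move_arm", "arguments": {"steps": [[0,0,0,0.45,0.05,0,0],[0,0,0,0.94,0.09,0,0],[0,0,0,0.94,0.09,0,0],[0,0,0,0.94,0.09,0,0]]}}

```text
time: 29.9
tool_pos: [0.4645, 0.0174, 0.2237]
ee_rot: [0.707, 0.708, -0.0, 0.0]
force: [-0.0, -0.4, -2.5]
gripper_width: 0.0411
finger_force: 62.2
```

Call:
{"name": "move_arm", "arguments": {"steps": [[0,0,0,0.45,0.05,0,0],[0,0,0,0.94,0.09,0,0],[0,0,0,0.94,0.09,0,0],[0,0,0,0.94,0.09,0,0]]}}

```text
time: 30.3
tool_pos: [0.4736, 0.1108, 0.2236]
ee_rot: [0.707, 0.707, -0.0, -0.0]
force: [-0.6, 0.1, -3.0]
gripper_width: 0.0405
finger_force: 62.2
```

Call:
{"name": "move_arm", "arguments": {"steps": [[0,0,0,0.45,0.05,0,0],[0,0,0,0.94,0.09,0,0],[0,0,0,0.94,0.09,0,0],[0,0,0,0.94,0.09,0,0],[0,0,0,0.94,0.09,0,0],[0,0,0,0.94,0.09,0,0]]}}

```text
time: 30.9
tool_pos: [0.4827, 0.2038, 0.2239]
ee_rot: [0.708, 0.706, -0.0, 0.0]
force: [0.5, -0.5, -3.2]
gripper_width: 0.041
finger_force: 62.2
```

```bash
python3 -c "
from h import *
go(.4815,.206,.107,0);im=cams.snapshot('wrist');cv2.imwrite('pics/w6.png',im[:,:,::-1])"
```

```text
F [ 0.46 -0.53 -3.21] yaw -0.12 shift [ 0.022 -0.012  1.169] turn z -0.0003
```

View pics/w6.png

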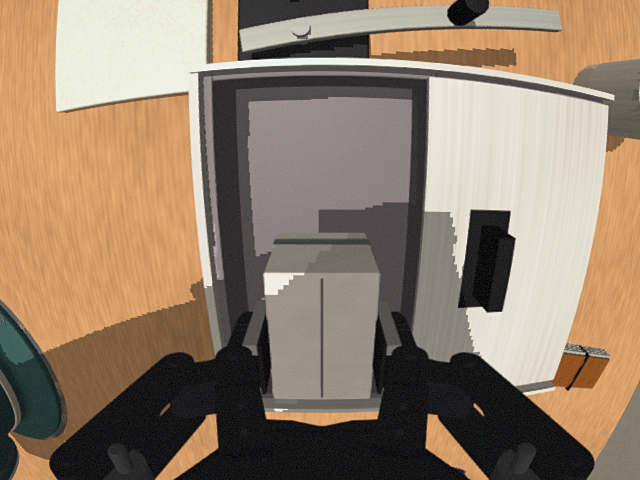

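Carton b is over the middle of the compartment with free floor to its left. I'm lowering it and then going back for carton a.

Call:
{"name": "move_arm", "arguments": {"steps": [[0,0,0,0.02,0,0.35,0],[0,0,0,0.02,0,0.7,0],[0,0,0,0.02,0,0.95,0],[0,0,0,0.02,0,0.95,0]]}}

```text
time: 31.35
tool_pos: [0.4811, 0.2062, 0.1256]
ee_rot: [0.707, 0.707, -0.002, -0.001]
force: [1.0, -0.4, -3.3]
gripper_width: 0.0411
finger_force: 62.0
```

Call:
{"name": "move_arm", "arguments": {"steps": [[0,0,0,0,0,0.12,0],[0,0,0,0,0,0.21,0],[0,0,0,0,0,0.21,0],[0,0,0,0,0,0.21,0.65],[0,0,0,0,0,0.21,0.65],[0,0,0,0,0,0.21,0.65],[0,0,0,0,0,0.21,0.65],[0,0,0,0,0,0,0.65],[0,0,0,0,0,-0.4,0.65],[0,0,0,0,0,-0.9,0.65]]}}

```text
time: 32.35
tool_pos: [0.4816, 0.2072, 0.2189]
ee_rot: [0.707, 0.707, -0.001, -0.001]
force: [1.1, 0.3, 0.3]
gripper_width: 0.0555
finger_force: 0.0
```

Call:
{"name": "move_arm", "arguments": {"steps": [[0,0,0,-0.2,-0.1,-0.1,0.65],[0,0,0,-0.6,-0.2,-0.1,0.65],[0,0,0,-1,-0.2,-0.1,1],[0,0,0,-1,-0.2,-0.1,1]]}}

```text
time: 32.75
tool_pos: [0.4622, 0.1044, 0.2295]
ee_rot: [0.708, 0.706, 0.0, 0.001]
force: [0.5, -0.7, 0.4]
gripper_width: 0.0819
finger_force: 0.0
```

Call:
{"name": "move_arm", "arguments": {"steps": [[0,0,-0.03,-0.5,-0.1,0,1],[0,0,-0.03,-1,-0.2,0,1],[0,0,-0.03,-1,-0.2,0,1],[0,0,-0.03,-1,-0.2,0,1],[0,0,-0.03,-1,-0.2,0,1]]}}

```text
time: 33.25
tool_pos: [0.4426, 0.0081, 0.2291]
ee_rot: [0.638, 0.77, 0.0, 0.0]
force: [1.0, 0.7, 0.4]
gripper_width: 0.0858
finger_force: 0.0
```

```bash
python3 -c "
from h import *
go(.431,-.050,.099,10.6);cartons(140)"
```

```text
F [0.98 0.67 0.42] yaw 10.76 shift [-0.549 -0.223  1.301] turn z 0.0005
```

Call:
{"name": "move_arm", "arguments": {"steps": [[0,0,0,-0.3,-0.1,0.2,0.85],[0,0,0,-0.55,-0.22,0.5,0.85],[0,0,0,-0.55,-0.22,0.55,0.85],[0,0,0,-0.55,-0.22,0.55,0.85]]}}

```text
time: 33.7
tool_pos: [0.4311, -0.05, 0.1731]
ee_rot: [0.637, 0.77, -0.0, -0.001]
force: [0.2, 0.3, 1.2]
gripper_width: 0.0726
finger_force: 0.0
```

Call:
{"name": "move_arm", "arguments": {"steps": [[0,0,0,0,0,0.3,0.85],[0,0,0,0,0,0.6,0.85],[0,0,0,0,0,0.75,0.85],[0,0,0,0,0,0.75,0.85],[0,0,0,0,0,0.75,0],[0,0,0,0,0,0.75,0],[0,0,0,0,0,0.75,0],[0,0,0,0,0,0.75,0],[0,0,0,0,0,0.75,0],[0,0,0,0,0,0.75,0]]}}

```text
time: 34.7
tool_pos: [0.432, -0.0506, 0.1008]
ee_rot: [0.637, 0.771, 0.001, 0.001]
force: [1.5, 3.0, 5.7]
gripper_width: 0.0407
finger_force: 61.3
```

Call:
{"name": "move_arm", "arguments": {"steps": [[0,0,0,0,0,-0.3,0],[0,0,0,0,0,-0.6,0],[0,0,0,0,0,-1,0],[0,0,0,0,0,-1,0],[0,0,0,0,0,-1,0],[0,0,0,0,0,-1,0],[0,0,0,0,0,-1,0]]}}

```text
time: 35.4
tool_pos: [0.4308, -0.0506, 0.198]
ee_rot: [0.637, 0.771, -0.0, -0.001]
force: [0.1, -0.3, 0.1]
gripper_width: 0.0406
finger_force: 60.9
```

Call:
{"name": "move_arm", "arguments": {"steps": [[0,0,0,0,0,-0.25,0],[0,0,0,0,0,-0.25,0],[0,0,0,0,0,-0.25,0]]}}

```text
time: 35.7
tool_pos: [0.4311, -0.0507, 0.2235]
ee_rot: [0.637, 0.771, -0.0, -0.0]
force: [-1.2, -0.3, -0.8]
gripper_width: 0.0409
finger_force: 60.9
```

Call:
{"name": "move_arm", "arguments": {"steps": [[0,0,0,0,0,0,0]]}}

```text
time: 35.8
tool_pos: [0.4308, -0.0507, 0.2229]
ee_rot: [0.637, 0.771, -0.0, -0.001]
force: [0.5, 0.2, 0.1]
gripper_width: 0.0412
finger_force: 60.9
```

Call:
{"name": "move_arm", "arguments": {"steps": [[0,0,0,0,0,0,0]]}}

```text
time: 35.9
tool_pos: [0.4308, -0.0507, 0.223]
ee_rot: [0.637, 0.771, -0.0, -0.001]
force: [0.6, 1.1, -0.1]
gripper_width: 0.0409
finger_force: 60.9
```

```bash
python3 -c "
from h import *
go(.4815,.274,.11,0);go(.499,-.3711,.11,-6)"
```

```text
F [ 0.63  1.11 -0.15] yaw 10.8 shift [3.094 1.107 1.13 ] turn z 0.03
F [ 0.63  1.11 -0.15] yaw 10.8 shift [-3.276  0.07   1.129] turn z 0.0467
```

Carton a is empty, so it goes to the tray's middle slot.

Call:
{"name": "move_arm", "arguments": {"steps": [[0,0,0.0467,-0.4,0.01,0,0],[0,0,0.0467,-0.82,0.02,0,0],[0,0,0.0467,-0.82,0.02,0,0],[0,0,0.0467,-0.82,0.02,0,0]]}}

```text
time: 36.3
tool_pos: [0.4482, -0.1314, 0.2232]
ee_rot: [0.743, 0.669, -0.0, -0.001]
force: [-0.2, 1.0, -0.3]
gripper_width: 0.041
finger_force: 60.9
```

Call:
{"name": "move_arm", "arguments": {"steps": [[0,0,0,-0.4,0.12,0,0],[0,0,0,-0.78,0.25,0,0],[0,0,0,-0.78,0.25,0,0],[0,0,0,-0.78,0.25,0,0]]}}

```text
time: 36.7
tool_pos: [0.465, -0.2106, 0.2234]
ee_rot: [0.743, 0.669, -0.0, -0.001]
force: [-0.5, 0.7, -0.1]
gripper_width: 0.0407
finger_force: 60.9
```

Call:
{"name": "move_arm", "arguments": {"steps": [[0,0,0,-0.4,0.12,0,0],[0,0,0,-0.78,0.25,0,0],[0,0,0,-0.78,0.25,0,0],[0,0,0,-0.78,0.25,0,0]]}}

```text
time: 37.1
tool_pos: [0.4818, -0.2903, 0.2236]
ee_rot: [0.743, 0.669, 0.0, -0.0]
force: [0.7, 0.3, -0.0]
gripper_width: 0.041
finger_force: 60.9
```

Call:
{"name": "move_arm", "arguments": {"steps": [[0,0,0,-0.4,0.12,0,0],[0,0,0,-0.78,0.25,0,0],[0,0,0,-0.78,0.25,0,0],[0,0,0,-0.78,0.25,0,0],[0,0,0,-0.78,0.25,0,0],[0,0,0,-0.78,0.25,0,0]]}}

```text
time: 37.7
tool_pos: [0.4986, -0.37, 0.2243]
ee_rot: [0.743, 0.67, 0.0, 0.0]
force: [0.6, 0.3, -0.5]
gripper_width: 0.0408
finger_force: 60.9
```

```bash
python3 -c "
from h import *
print(sense()['gripper_width']);go(.499,-.3711,.107,-6);im=cams.snapshot('wrist');cv2.imwrite('pics/w7.png',im[:,:,::-1])"
```

```text
0.04084885906588622
F [ 0.55  0.34 -0.45] yaw -5.93 shift [-0.01   0.005  1.173] turn z 0.0002
```

View pics/w7.png

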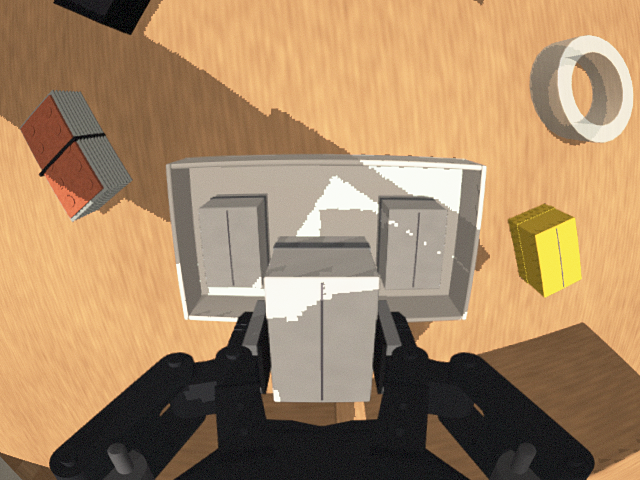

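Both placed empties stand upright in the tray at (235,240) and (412,240), with the middle slot free.

Call:
{"name": "move_arm", "arguments": {"steps": [[0,0,0,0,0,0.35,0],[0,0,0,0,0,0.7,0],[0,0,0,0,0,0.95,0],[0,0,0,0,0,0.95,0]]}}

```text
time: 38.15
tool_pos: [0.4974, -0.37, 0.1255]
ee_rot: [0.743, 0.669, -0.0, -0.003]
force: [-0.8, 0.3, -0.7]
gripper_width: 0.0409
finger_force: 60.9
```

Call:
{"name": "move_arm", "arguments": {"steps": [[0,0,0,0,0,0.12,0],[0,0,0,0,0,0.22,0],[0,0,0,0,0,0.22,0],[0,0,0,0,0,0.22,0.57],[0,0,0,0,0,0.22,0.57],[0,0,0,0,0,0.22,0.57],[0,0,0,0,0,0.22,0.57],[0,0,0,0,0,0,0.57],[0,0,0,0,0,-0.5,0.57],[0,0,0,0,0,-1,0.57]]}}

```text
time: 39.15
tool_pos: [0.4981, -0.3712, 0.2298]
ee_rot: [0.743, 0.669, -0.0, -0.001]
force: [0.2, -0.3, 0.6]
gripper_width: 0.0487
finger_force: 0.0
```

Call:
{"name": "move_arm", "arguments": {"steps": [[0,0,-0.0167,0.5,0.05,-0.2,0.57],[0,0,-0.0167,1,0.1,-0.4,0.57],[0,0,-0.0167,1,0.1,-0.4,1],[0,0,-0.0167,1,0.1,-0.4,1]]}}

```text
time: 39.55
tool_pos: [0.5193, -0.272, 0.27]
ee_rot: [0.706, 0.708, 0.0, 0.001]
force: [-0.1, -0.7, 0.5]
gripper_width: 0.0757
finger_force: 0.0
```

```bash
python3 -c "
from h import *
go(.5925,.2030,.1605,.3)
im=cartons();cv2.imwrite('pics/t3.png',cv2.resize(im[150:330,180:510],None,fx=2.4,fy=2.4,interpolation=2)[:,:,::-1])"
```

```text
F [-0.15 -0.71  0.47] yaw 0.11 shift [4.75  0.739 1.091] turn z -0.0005
```

View pics/t3.png

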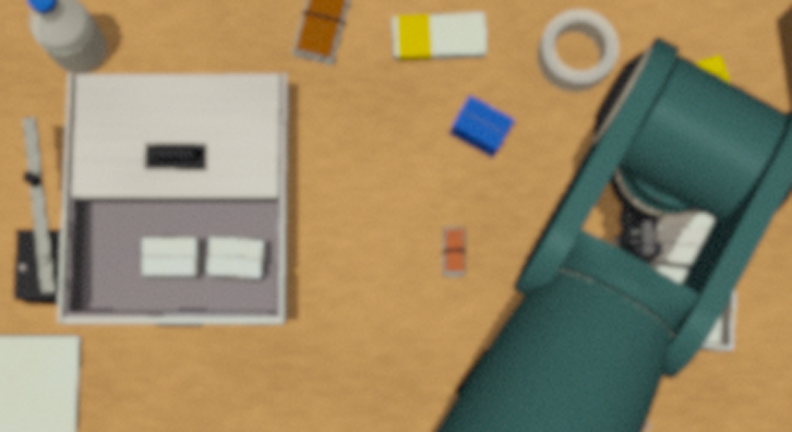

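Two cartons are in the compartment, none are left on the table, and the three empties are in the tray. Next is shutting the cover.

Call:
{"name": "move_arm", "arguments": {"steps": [[0,0,0,0.48,0.07,0,1],[0,0,0,0.95,0.15,0,1],[0,0,0,0.95,0.15,0,1],[0,0,0,0.95,0.15,0,1]]}}

```text
time: 40.0
tool_pos: [0.5339, -0.1784, 0.268]
ee_rot: [0.707, 0.707, -0.0, -0.0]
force: [-0.3, -0.4, -0.3]
gripper_width: 0.0855
finger_force: 0.0
```

Call:
{"name": "move_arm", "arguments": {"steps": [[0,0,0,0.48,0.07,0,1],[0,0,0,0.95,0.15,0,1],[0,0,0,0.95,0.15,0,1],[0,0,0,0.95,0.15,0,1]]}}

```text
time: 40.4
tool_pos: [0.549, -0.0839, 0.2683]
ee_rot: [0.707, 0.707, -0.0, -0.0]
force: [0.0, -1.0, -0.1]
gripper_width: 0.0854
finger_force: 0.0
```

Call:
{"name": "move_arm", "arguments": {"steps": [[0,0,0,0.48,0.07,0,1],[0,0,0,0.95,0.15,0,1],[0,0,0,0.95,0.15,0,1],[0,0,0,0.95,0.15,0,1]]}}

```text
time: 40.8
tool_pos: [0.5641, 0.0109, 0.2684]
ee_rot: [0.707, 0.707, -0.0, -0.0]
force: [-0.1, -1.3, 0.5]
gripper_width: 0.0854
finger_force: 0.0
```

Call:
{"name": "move_arm", "arguments": {"steps": [[0,0,0,0.48,0.07,0,1],[0,0,0,0.95,0.15,0,1],[0,0,0,0.95,0.15,0,1],[0,0,0,0.95,0.15,0,1]]}}

```text
time: 41.2
tool_pos: [0.5792, 0.1057, 0.2685]
ee_rot: [0.707, 0.707, -0.0, -0.0]
force: [0.3, -0.1, -0.1]
gripper_width: 0.0853
finger_force: 0.0
```

Call:
{"name": "move_arm", "arguments": {"steps": [[0,0,0,0.48,0.07,0,1],[0,0,0,0.95,0.15,0,1],[0,0,0,0.95,0.15,0,1],[0,0,0,0.95,0.15,0,1],[0,0,0,0.95,0.15,0,1]]}}

```text
time: 41.7
tool_pos: [0.5942, 0.1998, 0.2689]
ee_rot: [0.708, 0.706, -0.0, 0.0]
force: [0.2, 0.2, -0.5]
gripper_width: 0.0858
finger_force: 0.0
```

```bash
python3 -c "
from h import *
go(.5925,.2030,.1605,.3)"
```

```text
F [ 0.22  0.23 -0.49] yaw -0.11 shift [ 0.032 -0.017  1.084] turn z -0.0011
```

Call:
{"name": "move_arm", "arguments": {"steps": [[0,0,0,0.03,-0.02,0.4,1],[0,0,0,0.03,-0.02,0.8,1],[0,0,0,0.03,-0.02,1,1],[0,0,0,0.03,-0.02,1,1]]}}

```text
time: 42.1
tool_pos: [0.591, 0.2028, 0.1658]
ee_rot: [0.708, 0.706, -0.002, -0.001]
force: [-0.1, -0.3, 0.2]
gripper_width: 0.0855
finger_force: 0.0
```

Call:
{"name": "move_arm", "arguments": {"steps": [[0,0,0,0,0,0.08,1],[0,0,0,0,0,0.08,1],[0,0,0,0,0,0.08,0],[0,0,0,0,0,0.08,0],[0,0,0,0,0,0.08,0],[0,0,0,0,0,0.08,0],[0,0,0,0,0,0.08,0],[0,0,0,0,0,0.08,0],[0,0,0,0,0,0.08,0]]}}

```text
time: 43.0
tool_pos: [0.592, 0.205, 0.1613]
ee_rot: [0.707, 0.707, 0.0, 0.0]
force: [-0.2, 0.0, 3.6]
gripper_width: 0.0104
finger_force: 59.6
```

Call:
{"name": "move_arm", "arguments": {"steps": [[0,0,0,0,-0.1,0,0],[0,0,0,0,-0.2,0,0],[0,0,0,0,-0.3,0,0],[0,0,0,0,-0.4,0,0],[0,0,0,0,-0.5,0,0],[0,0,0,0,-0.6,0,0],[0,0,0,0,-0.7,0,0],[0,0,0,0,-0.8,0,0],[0,0,0,0,-0.8,0,0]]}}

```text
time: 43.9
tool_pos: [0.5105, 0.2048, 0.1613]
ee_rot: [0.707, 0.707, -0.0, 0.0]
force: [-1.2, -2.2, 6.3]
gripper_width: 0.0104
finger_force: 60.3
```

Call:
{"name": "move_arm", "arguments": {"steps": [[0,0,0,0,-0.1,0,0],[0,0,0,0,-0.2,0,0],[0,0,0,0,-0.3,0,0],[0,0,0,0,-0.4,0,0],[0,0,0,0,-0.5,0,0],[0,0,0,0,-0.53,0,0],[0,0,0,0,-0.53,0,0]]}}

```text
time: 44.6
tool_pos: [0.4578, 0.2047, 0.1612]
ee_rot: [0.707, 0.707, -0.0, 0.0]
force: [-1.2, -3.9, 9.2]
gripper_width: 0.0104
finger_force: 60.5
```

Call:
{"name": "move_arm", "arguments": {"steps": [[0,0,0,0,-0.02,0,0],[0,0,0,0,-0.04,0,0],[0,0,0,0,-0.06,0,0],[0,0,0,0,-0.06,0,0]]}}

```text
time: 45.0
tool_pos: [0.4556, 0.2046, 0.1614]
ee_rot: [0.707, 0.707, 0.004, 0.004]
force: [50.2, 1.1, -19.9]
gripper_width: 0.0097
finger_force: 59.5
```

Call:
{"name": "move_arm", "arguments": {"steps": [[0,0,0,0,0.04,0,0],[0,0,0,0,0.04,0,0],[0,0,0,0,0.04,0,0.6],[0,0,0,0,0.04,0,0.6],[0,0,0,0,0.04,0,0.6],[0,0,0,0,0.04,0,0.6],[0,0,0,0,0.04,-0.5,0.6],[0,0,0,0,0.04,-1,0.6],[0,0,0,0,0.04,-1,0.6],[0,0,0,0,0.04,-1,0.6]]}}

```text
time: 46.0
tool_pos: [0.457, 0.205, 0.2619]
ee_rot: [0.707, 0.707, 0.001, 0.0]
force: [-0.9, 0.0, -0.9]
gripper_width: 0.0513
finger_force: 0.0
```

Call:
{"name": "move_arm", "arguments": {"steps": [[0,0,-0.1335,0.35,0.25,0,0.35],[0,0,-0.1335,0.73,0.52,0,0.35],[0,0,-0.1335,0.73,0.52,0,0.35],[0,0,-0.1335,0.73,0.52,0,0.35],[0,0,-0.1335,0.73,0.52,0,0.35],[0,0,-0.1335,0.73,0.52,0,0.35],[0,0,-0.1335,0.73,0.52,0,0.35],[0,0,-0.1335,0.73,0.52,0,0.35]]}}

```text
time: 46.8
tool_pos: [0.5087, 0.2778, 0.2598]
ee_rot: [0.359, 0.933, -0.001, -0.001]
force: [0.6, 0.8, 0.3]
gripper_width: 0.0299
finger_force: 0.0
```

```bash
python3 -c "
from h import *
print(sense()['gripper_width'],px2w('top',[(210,168)],.03),sense()['joints'].round(2))
go(.5595,.3503,.2,96);im=cams.snapshot('wrist');cv2.imwrite('pics/w8.png',im[:,:,::-1])"
```

```text
0.0299496204727559 [[0.73643511 0.3339887 ]] [ 0.46 -0.08  1.71  0.    1.51 -0.38]
F [0.64 0.75 0.31] yaw 47.89 shift [0.108 0.88  0.597] turn z -0.1336
```

View pics/w8.png

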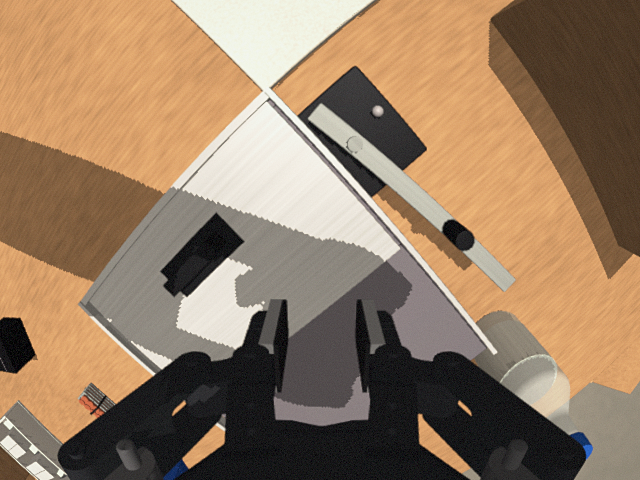

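The cover is shut. The pin top is near (463,240), and the hinge pivot shows as a circle on the bar at (355,145).

```bash
python3 -c "
from h import *
c=cam('wrist')
print(px2w('wrist',[(464,241)],.117,c),px2w('wrist',[(355,144)],.088,c),'tabtop',px2w('wrist',[(170,290),(190,294),(243,240)],.103,c))"
```

```text
[[0.56073652 0.35247768]] [[0.47269207 0.33920095]] tabtop [[0.45794865 0.17636136]
 [0.47021607 0.18601481]
 [0.46868497 0.24456934]]
```

Call:
{"name": "move_arm", "arguments": {"steps": [[0,0,-0.1336,0.1,0.4,0.2,0.35],[0,0,-0.1336,0.11,0.88,0.4,0.35],[0,0,-0.1336,0.11,0.88,0.4,0.35],[0,0,-0.1336,0.11,0.88,0.4,0.35],[0,0,-0.1336,0.11,0.88,0.4,0.35],[0,0,-0.1336,0.11,0.88,0.4,0.35],[0,0,-0.1336,0.11,0.88,0.4,0.35],[0,0,-0.1336,0.11,0.88,0.4,0.35],[0,0,-0.1336,0.11,0.88,0.4,0.35]]}}

```text
time: 47.75
tool_pos: [0.5595, 0.3507, 0.2208]
ee_rot: [-0.052, 0.999, -0.0, -0.0]
force: [0.5, 0.2, -0.3]
gripper_width: 0.0299
finger_force: 0.0
```

```bash
python3 -c "
from h import *
go(.5595,.3503,.163,96);im=cams.snapshot('wrist');cv2.imwrite('pics/w9.png',im[:,:,::-1])"
```

```text
F [ 0.49  0.19 -0.3 ] yaw -264.01 shift [ 0.    -0.004  0.578] turn z -1.0
```

View pics/w9.png

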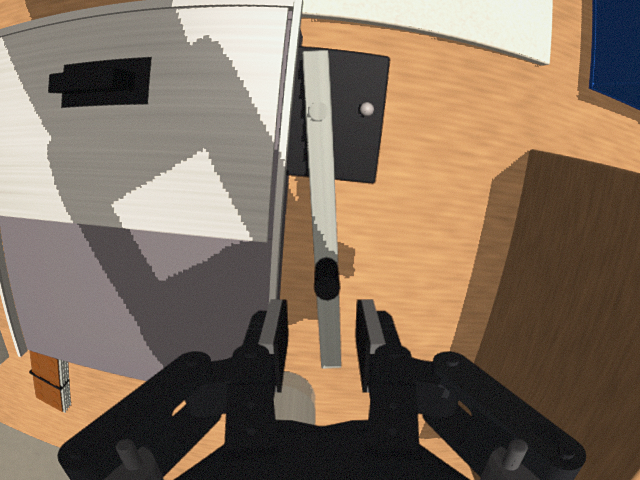

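The pin at (327,275) is centred between the fingers. I'll go down around it and swing.

Call:
{"name": "move_arm", "arguments": {"steps": [[0,0,0,0,0,0.2,0.35],[0,0,0,0,0,0.4,0.35],[0,0,0,0,0,0.58,0.35],[0,0,0,0,0,0.58,0.35]]}}

```text
time: 48.2
tool_pos: [0.5587, 0.3503, 0.16]
ee_rot: [-0.053, 0.999, -0.001, -0.002]
force: [0.5, 0.1, -0.9]
gripper_width: 0.03
finger_force: 0.0
```

Call:
{"name": "move_arm", "arguments": {"steps": [[0,0,0.0167,0.005,-0.09,0,0.35],[0,0,0.0333,0.02,-0.19,0,0.35],[0,0,0.05,0.045,-0.28,0,0.35],[0,0,0.0667,0.08,-0.37,0,0.35],[0,0,0.0833,0.12,-0.45,0,0.35],[0,0,0.1,0.17,-0.53,0,0.35],[0,0,0.1167,0.23,-0.6,0,0.35],[0,0,0.1333,0.3,-0.67,0,0.35],[0,0,0.1333,0.3,-0.67,0,0.35]]}}

```text
time: 49.1
tool_pos: [0.5368, 0.2805, 0.164]
ee_rot: [0.358, 0.934, 0.0, 0.0]
force: [0.6, 0.7, -0.1]
gripper_width: 0.0298
finger_force: 0.0
```

```bash
python3 -c "
from h import *
print(sense()['tool_pos'],sense()['force']);im=cams.snapshot('wrist');cv2.imwrite('pics/w10.png',im[:,:,::-1])"
```

```text
[0.53677877 0.28049085 0.16396374] [ 0.61769591  0.67766853 -0.0989575 ]
```

View pics/w10.png

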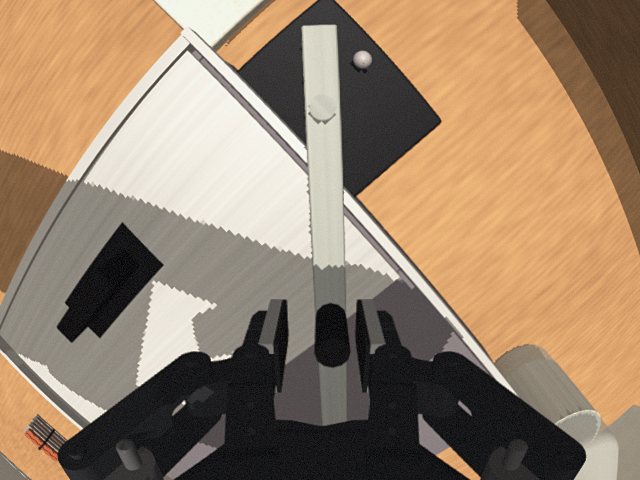

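The bar has swung to about 45°, with the pin at (332,335) caged between the fingers. Second half now.

Call:
{"name": "move_arm", "arguments": {"steps": [[0,0,0.0167,0.005,-0.09,0,0.35],[0,0,0.0333,0.02,-0.19,0,0.35],[0,0,0.05,0.045,-0.28,0,0.35],[0,0,0.0667,0.08,-0.37,0,0.35],[0,0,0.0833,0.12,-0.45,0,0.35],[0,0,0.1,0.17,-0.53,0,0.35],[0,0,0.1167,0.23,-0.6,0,0.35],[0,0,0.1333,0.3,-0.67,0,0.35],[0,0,0.1333,0.3,-0.67,0,0.35],[0,0,0.1333,0.3,-0.67,0,0.35]]}}

```text
time: 50.15
tool_pos: [0.4703, 0.2513, 0.1634]
ee_rot: [0.704, 0.71, 0.0, 0.0]
force: [0.2, 0.2, -0.9]
gripper_width: 0.0299
finger_force: 0.0
```

```bash
python3 -c "
from h import *
print(sense()['tool_pos'],sense()['force'],yaw());im=cams.snapshot('wrist');cv2.imwrite('pics/w11.png',im[:,:,::-1])"
```

```text
[0.4702751  0.25134464 0.16338693] [ 0.18961315  0.22279578 -0.8842196 ] 0.4750299354306122
```

View pics/w11.png

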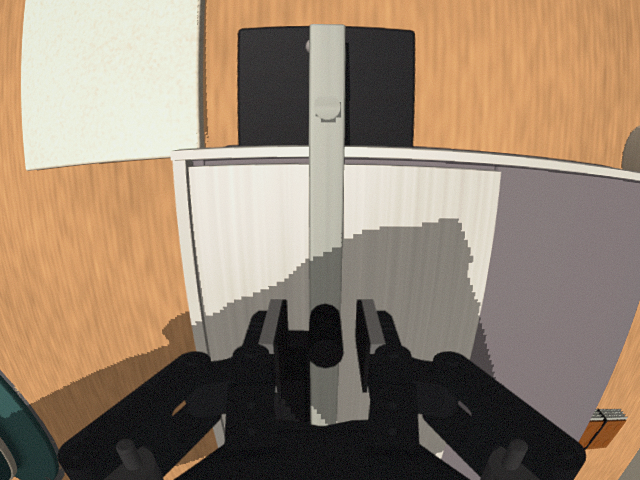

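The bar lies across the cover with its pin free between the fingers, so it has snapped home. I'm withdrawing and checking.

Call:
{"name": "move_arm", "arguments": {"steps": [[0,0,0,0,0,-0.3,0.35],[0,0,0,0,0,-0.7,0.35],[0,0,0,0,0,-1,0.35],[0,0,0,0,0,-1,0.35],[0,0,0,0,0,-1,0.35]]}}

```text
time: 50.7
tool_pos: [0.4703, 0.2511, 0.2632]
ee_rot: [0.705, 0.709, 0.0, 0.0]
force: [0.3, -0.3, -0.3]
gripper_width: 0.0301
finger_force: 0.0
```

Call:
{"name": "move_arm", "arguments": {"steps": [[0,0,0,-0.4,0,-0.5,0.35],[0,0,0,-1,0,-0.5,0.35],[0,0,0,-1,0,-0.5,0.35],[0,0,0,-1,0,-0.5,0.35]]}}

```text
time: 51.1
tool_pos: [0.4704, 0.149, 0.3123]
ee_rot: [0.706, 0.708, -0.0, 0.0]
force: [-0.3, -0.0, -0.6]
gripper_width: 0.0298
finger_force: 0.0
```

Call:
{"name": "move_arm", "arguments": {"steps": [[0,0,0,-0.5,0,0,0.35],[0,0,0,-1,0,0,0.35],[0,0,0,-1,0,0,0.35],[0,0,0,-1,0,0,0.35]]}}

```text
time: 51.5
tool_pos: [0.4706, 0.0505, 0.3117]
ee_rot: [0.706, 0.708, -0.0, -0.001]
force: [-0.5, 0.3, -0.6]
gripper_width: 0.0297
finger_force: 0.0
```

```bash
python3 -c "
from h import *
im=cams.snapshot('top');print(sense()['time'],sense()['force'])
cv2.imwrite('pics/t4.png',cv2.resize(im[160:310,180:510],None,fx=2.4,fy=2.4,interpolation=2)[:,:,::-1])"
```

```text
51.55 [-0.15290258  0.51622438 -0.40656632]
```

View pics/t4.png

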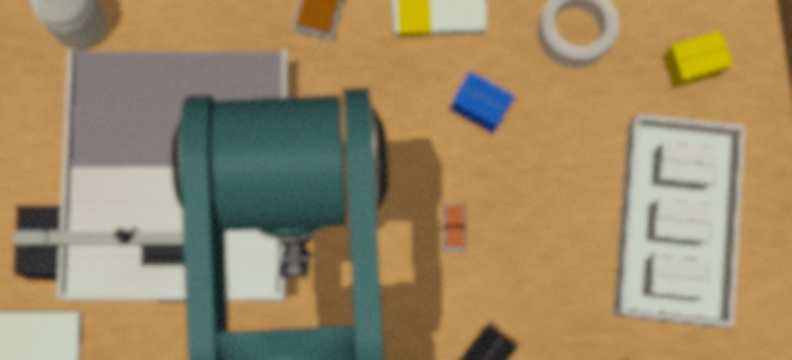

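The three empties are in the tray, the cover is shut and the bar lies straight across it with nothing disturbed, so I'm handing in.

```bash
python3 -c "
from workcell import hand_in
print(hand_in())"
```

```text
the job is handed in; nothing more can be done
None
```

Job handed in: both full cartons are in the case, the three empties are in the tray, the cover is shut and the keeper bar has snapped home; the hand-in gave no verdict.

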